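# Draw a flat steel template off a plaster bat and lay it on a sloping rest

## Robot

A 7-joint arm with a two-finger parallel gripper is mounted at the origin on a cart in front of the work surface, level with it; the furniture and walls round the work are solid. World frame = base frame: x ahead of the robot, y to its left, z up, the work surface at z = 0. Lengths are in m, angles in degrees, forces in N, time in s.
With the tool pointing down it reaches from about 0.425 to 0.875 m from the base axis. Payload 4.7 kg.
Tool frame: the origin (TCP) lies at the very end of the fingers, on their centre line; the grasp point (between the pads) lies 19 mm behind it; x points along the fingers, z is the direction in which the jaws open and shut, and the axes are right-handed (so a half turn about x gives the same grasp; the last joint's range is limited). The gripper opens to 87 mm and grips with 3 to 60 N. Pads are 19 mm wide; open, the fingers measure 117 mm over their backs; the gripper's body (75 mm by 190 mm) begins 51 mm behind the grasp point.
Start: joints at [66.984, 18.392, -4.016, 83.108, 1.295, 78.541, -3.26], TCP at [0.263, -0.595, 0.223] pointing down, gripper open.
Joint ranges: [-163.93, 163.93], [-17.29, 119.83], [-79.2, 71.16], [3.27, 140.29], [-89.18, 269.18], [5.43, 117.66], [-154.24, 154.24]. Speed limits (degrees/s): [147.25, 147.25, 180, 180, 180, 180, 180].

## Interface

Orientations are given as [roll, pitch, yaw] about the fixed x, y, z axes, in that order (R = Rz(yaw) Ry(pitch) Rx(roll)).
In Python, from cell import env gives the robot as it stands. The module is installed in compiled form; this text tells all that it offers.
- The arm moves only by the tool drive_tool, never from a script. Its argument "increments" is a list of rows, each a list of 2 entries, a list of its own where there are three numbers: the shift along the tool's x, y, z scaled (see below), then the turn, a rotation vector about the tool's x, y, z scaled (see below). In form: [[[dx, dy, dz], [wx, wy, wz]], ...]. A call has 1 to 10 rows; each row shifts and turns the commanded pose from where the row before left it, along the tool's axes as they then stand; what a row does not reach is not made up. The controller multiplies each number of a shift by 0.04 m and each number of a turn by 120 degrees. A row lasts 1/10 s, in which the tool goes at most 50 mm and 8.59 degrees, less where a joint would pass 70% of its speed; a pose out of reach is approached as far as the arm can. A call with a number of a shift or a turn outside -1 to 1 is refused whole. A call with a gripper value outside its range is refused whole. "hand" is the gripper's target within -1 to 1 (fully open at 1, half-way at 0, shut at -1), set as the call begins (left out, the last holds). The fingers move at their own pace and stop on an object; "squeeze" is the grip in N (left out, the last holds). Time passes only in rows, so rows that do not move let the fingers close. It gives the time, the measured TCP pose, the force and the opening at its end, in the units of the state.
- env.get_obs(): the state, without advancing time (a new reading comes with each control period).
- env.read_camera(name): name is "scene" or "top" or "wrist"; returns a dict with "frame" (480x640x3 uint8, red, green, blue), "fx", "fy", "cx", "cy" (pixels), "R" (3x3) and "t" (3): a world point X has camera coordinates R X + t. Camera axes: x right, y down, z forward; pixel columns grow to the right and rows downward; lengths in m; the calibration is good to about 2 mm. A picture is of the moment at which its call begins. There is no depth.
- env.sign_off(): hands the job in, once; it reports no verdict.
The state is a dict: "time_s": time; "qpos": joint angles; "joint_velocities": joint speeds; "effort": joint torques, N m; "tool_pos": TCP position; "tool_rot": TCP orientation; "force": force on the tool from outside, world axes, zero at the start; "wrist_torque": the same for the moment, N m; "grip_width": finger opening in m.
Only numpy, scipy, OpenCV 4.12 (cv2) and the standard library are available. Lean on these libraries where they do the work, as an engineer would, in place of code of your own. Each camera call takes 0.05 s, during which the arm holds its last target.

## Task

The flat steel template lies between the two wooden guides on the plaster bat, where it cannot be gripped. Slide it lengthwise until it sticks out well over the bat's near edge, still lying flat, then take it by the part that sticks out, carry it to the narrow sloping wooden rest and lay it lengthwise up the slope, flat on the face, centred, its lower end down on the ledge; let go only once it lies there. Leave the round metal cutter and the small brown bottle where they stand.

Things in the scene. Friction and masses are not known exactly. Their poses are not given: they have to be found in the camera images.
- plate: loose dark flat steel template 150 (x) x 60 (y) x 4 mm (z), corners rounded 8 mm, 16 mm hole 58 mm toward +x; 0.2-0.33 kg. Origin: centre of underside. Starts flat between the guides, x away from the robot, near end 15 to 50 mm inside the bat's near edge. It slides easily (friction 0.25): closed fingertips pressed on it with 5 to 15 N drag it; press over the bat, behind its middle, or it tips.
- bat: fixed pale smooth plaster slab 210 (x) x 130 (y) x 40 mm high. Origin: centre of underside; x runs from the near edge (robot's side, x = -105 mm) to the far edge, z up. On its top two fixed wooden guides along x, 16 mm wide, 12 mm high, from x = -89 to +101 mm, inner faces at y = -38 and +38 mm: 8 mm free beside the template, too little for a finger.
- rest: fixed wooden stand: foot 150 (x) x 90 (y) x 12 mm; above it, on two posts 32 mm wide, a face board sloping up at 25 degrees away from the robot. Origin: centre of the foot's underside on the table, z up, x level toward the high end. The template is 10 mm wider than face and ledge on each side, so fingers on its long edges pass down beside them.
- rest_face: the rest's sloping face, 130 long (x) x 40 wide (y) x 10 mm thick. Origin: middle of the corner of face and ledge, 80 mm above the table, 60 mm toward -x from the stand's origin. x runs up the slope, z out of the face. The ledge at x = 0 stands 10 mm out of the face, 7 mm thick, 40 mm wide. In place, the template's origin is at x = 75, y = 0, z = 0 mm here.
- round_cutter: loose bystander: round grey metal cutter ring, 66 mm across, 35 mm high; origin centre of the underside. Leave it alone.
- oxide_bottle: loose bystander: small brown bottle with black cap, 38 mm across, 76 mm high, behind the bat; origin centre of the underside. Leave it alone.

How it is judged:
By the outcome, as a careful person would: the job done as asked, in the order asked, and still so for the second after the job is handed in, with the robot touching nothing.
It also fails if it takes over 58 s, if anything falls off the work surface, if the arm or the gripper's body presses on something with over 40 N, if the wrist force passes 120 N, or if a joint passes its speed limit or range.

## Working session

There is one attempt and no reset: what is moved stays moved. The work goes in short steps, Python scripts to look and compute and a tool call to move; the robot and the scene stay as the last step left them, time stands still between calls to the robot, and variables do not carry over. Pictures are saved under pics/ and viewed, and the job is handed in when it is done.

Besides the shell and the picture viewer there is one more tool, called after "Request:" as a command line: name --argument value ..., lists and objects as JSON in quotes. drive_tool: Moves the arm, as the interface text tells. Shifts and turns lie within -1 to 1; 1 stands for 0.04 m of shift or 120 degrees of turn. Its arguments: {"type":"object","properties":{"increments":{"type":"array"},"hand":{"type":"number"},"squeeze":{"type":"number"}},"required":["increments"]}

```bash
mkdir -p pics; ls; python3 - <<'E'
from cell import env
import cv2
o=env.get_obs()
print({k:o[k] for k in o})
for n in ["scene","top","wrist"]:
    c=env.read_camera(n); cv2.imwrite(f"pics/{n}0.png",c["frame"][:,:,::-1]); print(n,c["fx"],c["fy"],c["cx"],c["cy"],c["R"],c["t"])
E
```

```text
pics
{'time_s': 0.0, 'qpos': array([66.98428866, 18.43683347, -4.01600913, 83.17379379,  1.29610445,
       78.53974496, -3.2605648 ]), 'joint_velocities': array([ 0.12533697, -0.03899423,  0.02835823, -0.00699127, -0.10061178,
        0.04683956,  0.03806628]), 'effort': array([ 1.11367656e-04, -4.91289175e+01, -4.04097140e-01, -3.12528670e+01,
       -6.38931803e-02,  4.37049405e-02,  1.60246013e-04]), 'tool_pos': array([ 0.2622843 , -0.59414526,  0.22149651]), 'tool_rot': array([-176.40141073,   89.8947238 ,  117.42413445]), 'force': array([ 0.01949334,  1.42057322, -0.0082281 ]), 'wrist_torque': array([ 2.04938275e-02, -7.31259724e-05, -2.68736573e-02]), 'grip_width': 0.08695043566079708}
scene 434.10814796830397 434.10814796830397 333.5108928929384 235.08249168718433 [[-0.88518853 -0.4651464  -0.00894968]
 [-0.31223666  0.60823747 -0.72976397]
 [ 0.34489061 -0.64318428 -0.68364058]] [0.46805526 0.30728425 0.81524074]
top 569.2064495906131 569.2064495906131 316.242434456471 251.51862251220612 [[-0.00305318 -0.9999088  -0.01315568]
 [-0.99343763  0.00453706 -0.11428513]
 [ 0.1143344   0.01272041 -0.99336088]] [-0.10319313  0.59930386  1.47576487]
wrist 394.10149920042613 394.10149920042613 321.1479360154293 235.16117764585982 [[ 0.40475264 -0.91442512 -0.00141284]
 [-0.88514182 -0.3921779   0.25044052]
 [-0.22956318 -0.10011589 -0.96813096]] [-0.64942938 -0.03303203  0.39046303]
```

View pics/scene0.png

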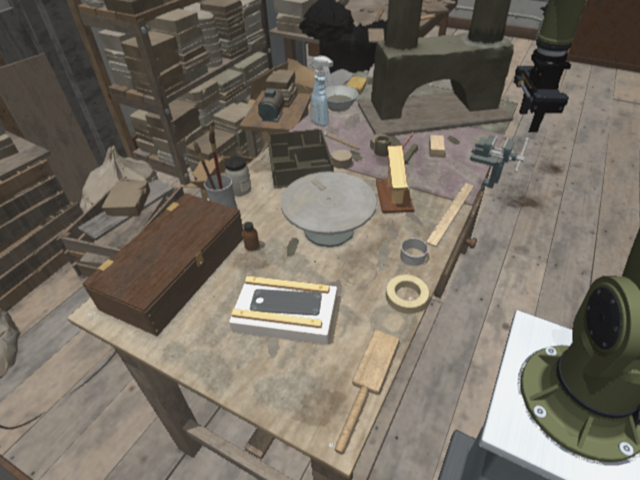

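View pics/top0.png

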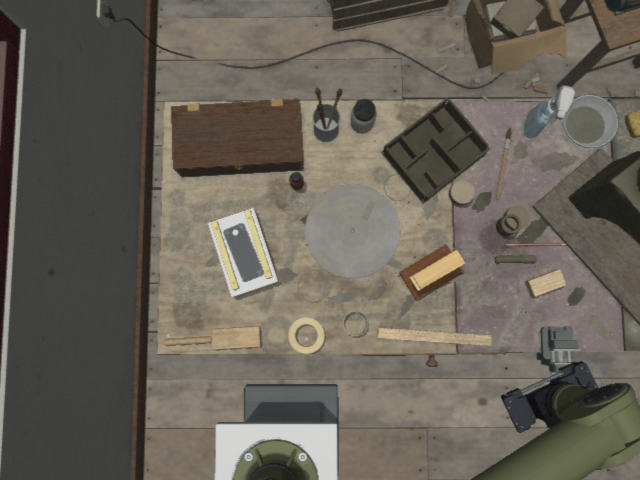

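View pics/wrist0.png

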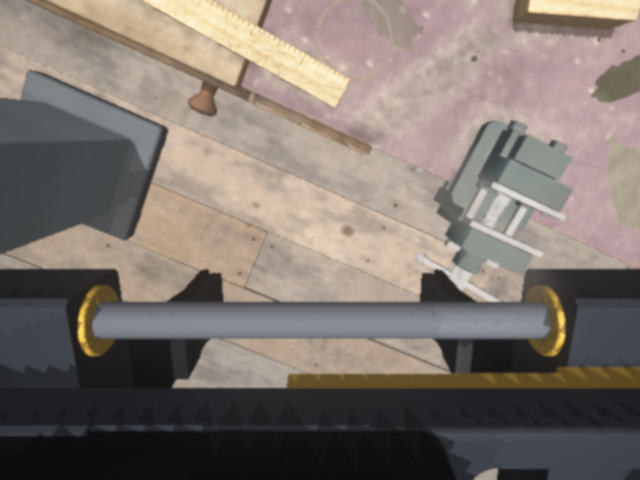

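The top view shows the bat near (242,250), with the plate's hole near (236,232), and the rest near (435,272). The cutter is at (356,324) and the bottle at (297,180). The robot is at the bottom right, outside the table. Next I'll measure.

```bash
cat > h.py <<'E'
import numpy as np,cv2
from cell import env
def ray(c,uv,z):
    d=np.array([(uv[0]-c["cx"])/c["fx"],(uv[1]-c["cy"])/c["fy"],1.]); R=np.array(c["R"]);t=np.array(c["t"])
    o=-R.T@t; w=R.T@d; return o+w*(z-o[2])/w[2]
def proj(c,X):
    p=np.array(c["R"])@np.array(X)+np.array(c["t"]); return np.array([c["fx"]*p[0]/p[2]+c["cx"],c["fy"]*p[1]/p[2]+c["cy"]])
def tri(c1,u1,c2,u2):
    A=[];b=[]
    for c,u in((c1,u1),(c2,u2)):
        R=np.array(c["R"]);t=np.array(c["t"]);d=R.T@np.array([(u[0]-c["cx"])/c["fx"],(u[1]-c["cy"])/c["fy"],1.]);d/=np.linalg.norm(d)
        P=np.eye(3)-np.outer(d,d);A.append(P);b.append(P@(-R.T@t))
    return np.linalg.solve(sum(A),sum(b))
def big(m,roi):
    k=np.zeros_like(m);x0,y0,x1,y1=roi;k[y0:y1,x0:x1]=m[y0:y1,x0:x1]
    cs,_=cv2.findContours(k,cv2.RETR_EXTERNAL,cv2.CHAIN_APPROX_NONE);return max(cs,key=cv2.contourArea)
E
python3 - <<'E'
from h import *
c=env.read_camera("top");f=c["frame"];hsv=cv2.cvtColor(f,cv2.COLOR_RGB2HSV)
def crop(f,x0,y0,x1,y1,n,s=6):cv2.imwrite(n,cv2.resize(f[y0:y1,x0:x1,::-1],None,fx=s,fy=s,interpolation=cv2.INTER_CUBIC))
crop(f,190,195,310,310,"pics/tb.png",5);crop(f,390,235,480,310,"pics/tr.png",8)
s=env.read_camera("scene");crop(s["frame"],370,140,420,220,"pics/sr.png",7);crop(s["frame"],220,265,350,350,"pics/sb.png",6)
for p in [(242,250),(250,262),(232,218),(225,260),(435,270),(406,272)]: print(p,f[p[1],p[0]],hsv[p[1],p[0]])
E
```

```text
(242, 250) [ 97 101 102] [ 96  13 102]
(250, 262) [ 94  99 100] [ 95  15 100]
(232, 218) [213 213 211] [ 30   2 213]
(225, 260) [213 204 141] [ 26  86 213]
(435, 270) [212 180 126] [ 19 103 212]
(406, 272) [93 92 91] [15  5 93]
```

View pics/tb.png

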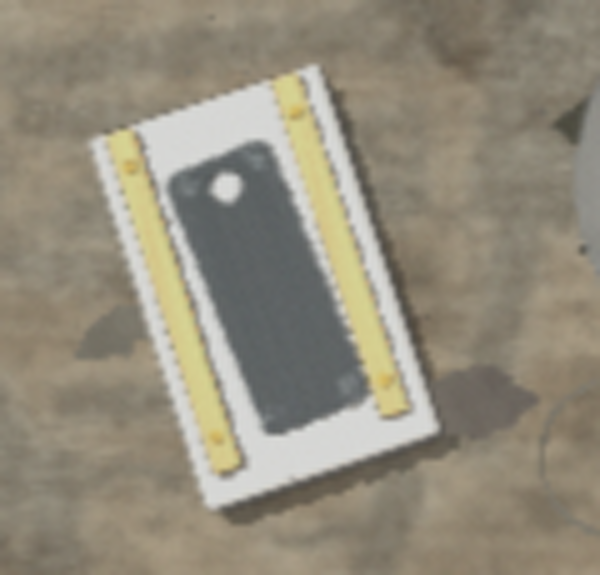

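View pics/tr.png

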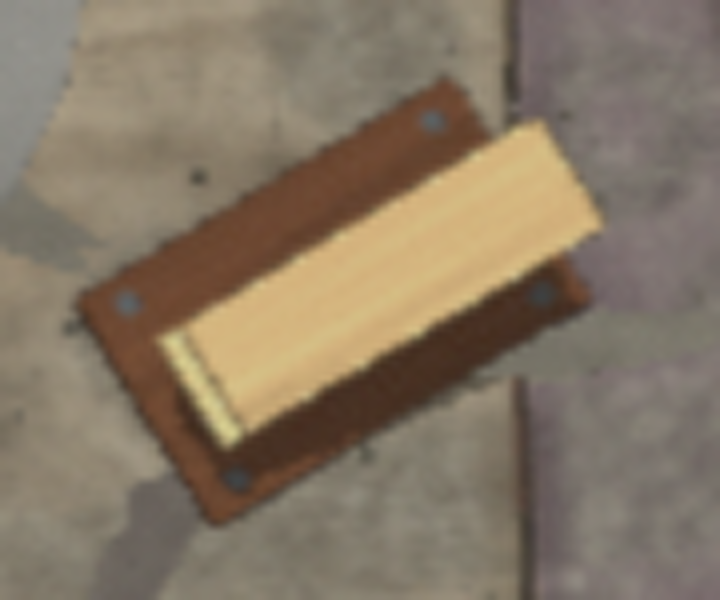

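View pics/sr.png

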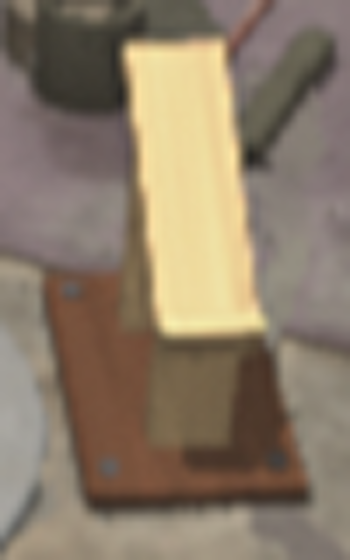

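View pics/sb.png

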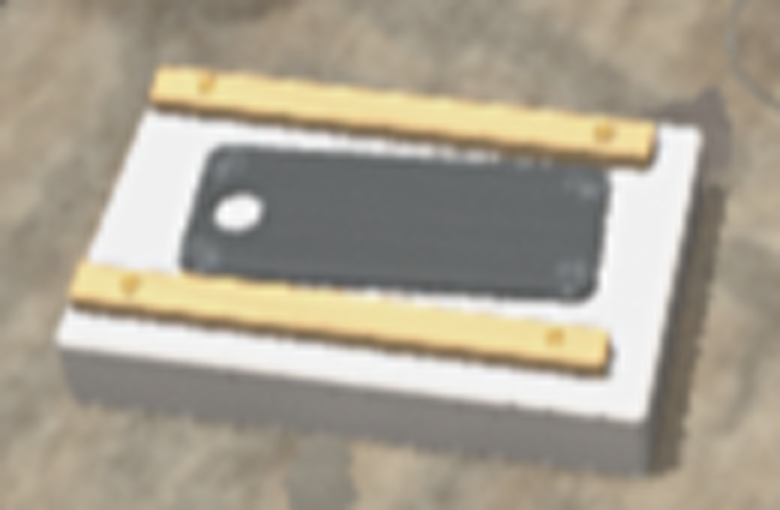

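```bash
cat > m.py <<'E'
from h import *
c=env.read_camera("top");f=c["frame"];hsv=cv2.cvtColor(f,cv2.COLOR_RGB2HSV)
H,S,V=cv2.split(hsv)
def local(pts,o,yaw):
    a=np.radians(yaw);d=np.array(pts)[:,:2]-o[:2];return np.c_[d@[np.cos(a),np.sin(a)],d@[-np.sin(a),np.cos(a)]]
# bat top: white or guide yellow or dark inside -> hull of white
w=((S<25)&(V>185)).astype(np.uint8)
k=big(w,(190,190,300,310)); hull=cv2.convexHull(k)[:,0,:]
P=np.array([ray(c,p,0.040)[:2] for p in hull]).astype(np.float32)
r=cv2.minAreaRect(P*1000);print("bat rect",r)
B=cv2.boxPoints(r);print(B)
# plate
m=((V<140)&(S<60)).astype(np.uint8)
k=big(m,(215,222,270,284));x=k[:,0,:];P=np.array([ray(c,p,0.044)[:2] for p in x]).astype(np.float32)
r=cv2.minAreaRect(P*1000);print("plate rect",r)
cs=[np.array(p) for p in [(158,340),(228,448),(605,225),(540,120),(185,328),(245,435)]]
cs=[p/8-0.4375+[390,235] for p in cs]
# face corners known heights: ledge top outer; face top end
t=np.radians(25)
def hz(x,z): return 0.080+x*np.sin(t)+z*np.cos(t)
def hx(x,z): return -0.060+x*np.cos(t)-z*np.sin(t)
for n,p,(lx,lz) in [("ledgeL",cs[0],(-.007,.010)),("ledgeR",cs[1],(-.007,.010)),("topR",cs[2],(.130,0)),("topL",cs[3],(.130,0))]:
    print(n,ray(c,p,hz(lx,lz)),"foot x",hx(lx,lz))
X=[ray(c,p,hz(*l))[:2] for p,l in zip(cs[:4],[(-.007,.010)]*2+[(.130,0)]*2)]
lo=(X[0]+X[1])/2;hi=(X[2]+X[3])/2;d=hi-lo
print("len",np.linalg.norm(d),"exp",hx(.13,0)-hx(-.007,.01),"width",np.linalg.norm(X[0]-X[1]),np.linalg.norm(X[2]-X[3]))
yaw=np.degrees(np.arctan2(d[1],d[0]));u=d/np.linalg.norm(d);ctr=(lo+hi)/2;o=ctr-u*(hx(.13,0)+hx(-.007,.01))/2
print("rest yaw",yaw,"stand origin",o,"face origin",o-u*0.06)
# foot corners
fc=[np.array(p)/8-0.4375+[390,235] for p in [(78,300),(218,525),(595,300),(450,75)]]
F=np.array([ray(c,p,.012)[:2] for p in fc]);print("foot",F,F.mean(0));print(local(F,o,yaw))
for n,p in [("foot yaw",F[2]-F[1]),("",F[3]-F[0])]:print(n,np.degrees(np.arctan2(p[1],p[0])),np.linalg.norm(p))
E
python3 m.py
```

```text
bat rect ((598.6441040039062, 90.90924072265625), (206.58651733398438, 126.74129486083984), 18.600984573364258)
[[480.5329    118.02156  ]
 [520.96027    -2.0991364]
 [716.7553     63.79692  ]
 [676.32794   183.91762  ]]
plate rect ((597.2023315429688, 87.52186584472656), (149.625244140625, 59.08586502075195), 23.176925659179688)
ledgeL [ 0.52647047 -0.34240918  0.08610475] foot x -0.07057033712666354
ledgeR [ 0.49213932 -0.36378491  0.08610475] foot x -0.07057033712666354
topR [ 0.55793721 -0.4729231   0.13494037] foot x 0.057820012314764496
topL [ 0.59052057 -0.45402521  0.13494037] foot x 0.057820012314764496
len 0.12805557878084323 exp 0.12839034944142802 width 0.04044193174133368 0.0376670304407163
rest yaw -59.53589044256626 stand origin [ 0.54499909 -0.41378065] face origin [ 0.51457918 -0.36206383]
foot [[ 0.54509273 -0.32716681]
 [ 0.46997541 -0.37211648]
 [ 0.54438869 -0.49939234]
 [ 0.62031072 -0.453337  ]] [ 0.54494189 -0.41300316]
[[-0.07460906  0.0439938 ]
 [-0.0739492  -0.04354276]
 [ 0.07348325 -0.04393114]
 [ 0.07227836  0.04485962]]
foot yaw -59.68682372983019 0.14743296880820078
 -59.19816832819138 0.1468899721145487
```

```bash
cat > g.py <<'E'
from h import *
from scipy.spatial.transform import Rotation as Ro
def cur():
    o=env.get_obs();return o,np.array(o["tool_pos"]),Ro.from_euler("xyz",o["tool_rot"],degrees=True)
def go(p,R,when="pre"):
    """total shift (in 0.04m units) in tool axes before the turn / after the turn; total turn in 120deg units"""
    o,q,C=cur();d=np.array(p)-q
    w=(C.inv()*R).as_rotvec(degrees=True)
    print("t %.2f pos %s F %s grip %.4f q %s"%(o["time_s"],q.round(4),np.round(o["force"],1),o["grip_width"],np.round(o["qpos"],1)))
    print("tool axes (cols x,y,z)\n",C.as_matrix().round(3))
    print("world d",d.round(4),"shift units pre-turn",(C.inv().apply(d)/.04).round(3),"after",(R.inv().apply(d)/.04).round(3),"turn deg",w.round(2),"units",(w/120).round(4))
def down(yaw_z):
    a=np.radians(yaw_z);x=np.array([0,0,-1.]);z=np.array([np.cos(a),np.sin(a),0]);return Ro.from_matrix(np.c_[x,np.cross(z,x),z])
E
python3 - <<'E'
from g import *
bat=np.array([.5986,.0909]);a=np.radians(18.9);u=np.array([np.cos(a),np.sin(a)])
pl=np.array([.5972,.0875]);b=np.radians(22.5)
pp=pl+.035*np.array([np.cos(b),np.sin(b)]);print(pp)
for s in (90,-90): go([*pp,.15],down(18.9+s))
# scene checks
s=env.read_camera("scene");f=s["frame"].copy()
o=np.array([.545,-.4135]);yr=np.radians(-59.5);ur=np.array([np.cos(yr),np.sin(yr)]);vr=np.array([-ur[1],ur[0]]);t=np.radians(25)
fo=np.r_[o-.06*ur,.08];ux=np.r_[ur*np.cos(t),np.sin(t)];n=np.r_[-ur*np.sin(t),np.cos(t)];vv=np.r_[vr,0]
print([proj(s,fo+ux*x+vv*y+n*z).round(1) for x,y,z in [(.13,.02,0),(.13,-.02,0),(-.007,-.02,.01),(-.007,.02,.01)]])
uu=np.r_[u,0];v=np.array([-u[1],u[0],0])
print([proj(s,np.r_[bat,.04]+uu*x+v*y).round(1) for x,y in [(.105,.065),(.105,-.065),(-.105,-.065),(-.105,.065)]])
print([proj(s,[*pl,.044]+(.058*np.array([np.cos(b),np.sin(b),0]))).round(1)])
E
```

```text
[0.62953578 0.10089392]
t 0.30 pos [ 0.2625 -0.5945  0.2222] F [ 0.9  0.5 -0.4] grip 0.0871 q [67.  18.4 -4.  83.1  1.3 78.5 -3.3]
tool axes (cols x,y,z)
 [[-0.     0.915  0.404]
 [ 0.     0.404 -0.915]
 [-1.    -0.    -0.001]]
world d [ 0.3671  0.6954 -0.0722] shift units pre-turn [  1.812  15.417 -12.194] after [  1.806 -14.313  13.474] turn deg [-1.7507e+02 -1.0000e-02 -5.0000e-02] units [-1.4589e+00 -0.0000e+00 -4.0000e-04]
t 0.30 pos [ 0.2625 -0.5945  0.2222] F [ 0.9  0.5 -0.4] grip 0.0871 q [67.  18.4 -4.  83.1  1.3 78.5 -3.3]
tool axes (cols x,y,z)
 [[-0.     0.915  0.404]
 [ 0.     0.404 -0.915]
 [-1.    -0.    -0.001]]
world d [ 0.3671  0.6954 -0.0722] shift units pre-turn [  1.812  15.417 -12.194] after [  1.806  14.313 -13.474] turn deg [ 4.93 -0.03  0.  ] units [ 0.0411 -0.0003  0.    ]
[array([388.4, 145.5]), array([402.5, 145. ]), array([408.6, 186.5]), array([393.7, 187. ])]
[array([228.4, 321.8]), array([247. , 275.3]), array([337.7, 285.6]), array([328.2, 334.5])]
[array([259.8, 299.2])]
```

Request:
drive_tool --increments '[[[0,0.77,-0.61],[0,0,0]],[[0,0.77,-0.61],[0,0,0]],[[0,0.77,-0.61],[0,0,0]],[[0,0.77,-0.61],[0,0,0]],[[0,0.77,-0.61],[0,0,0]],[[0,0.77,-0.61],[0,0,0]],[[0,0.77,-0.61],[0,0,0]],[[0,0.77,-0.61],[0,0,0]],[[0,0.77,-0.61],[0,0,0]],[[0,0.77,-0.61],[0,0,0]]]' --hand -1 --squeeze 20

```text
time_s: 1.35
tool_pos: [0.4463, -0.2455, 0.2228]
tool_rot: [11.1, 90.0, -55.1]
force: [0.8, -0.2, -1.0]
grip_width: 0.0149
```

Request:
drive_tool --increments '[[[0,0.77,-0.61],[0,0,0]],[[0,0.77,-0.61],[0,0,0]],[[0,0.77,-0.61],[0,0,0]],[[0,0.77,-0.61],[0,0,0]],[[0,0.77,-0.61],[0,0,0]],[[0,0.77,-0.61],[0,0,0]],[[0,0.77,-0.61],[0,0,0]],[[0,0.77,-0.61],[0,0,0]],[[0,0.77,-0.61],[0.041,0,0]],[[0,0.77,-0.61],[0,0,0]]]'

```text
time_s: 2.35
tool_pos: [0.6323, 0.1004, 0.2227]
tool_rot: [26.6, 90.0, -44.6]
force: [0.4, -0.6, -0.0]
grip_width: 0.0007
```

Request:
drive_tool --increments '[[[0.5,0,0],[0,0,0]],[[0.5,0,0],[0,0,0]],[[0.5,0,0],[0,0,0]],[[0,0,0],[0,0,0]]]'

```text
time_s: 2.75
tool_pos: [0.6298, 0.0983, 0.1593]
tool_rot: [-99.5, 89.7, -170.6]
force: [-0.1, -0.7, 0.2]
grip_width: 0.0007
```

```bash
python3 - <<'E'
from g import *
go([.6295,.1009,.06],down(18.9-90))
E
```

```text
t 2.75 pos [0.6298 0.0983 0.1593] F [-0.1 -0.7  0.2] grip 0.0007 q [ 15.7  22.8 -34.6  88.5  13.2  73.3 -91.7]
tool axes (cols x,y,z)
 [[-0.006  0.946  0.324]
 [-0.001  0.324 -0.946]
 [-1.    -0.006 -0.001]]
world d [-0.0003  0.0026 -0.0993] shift units pre-turn [ 2.481  0.028 -0.062] after [ 2.481  0.013 -0.064] turn deg [ 0.01 -0.06  0.33] units [ 0.0001 -0.0005  0.0028]
```

Request:
drive_tool --increments '[[[0.5,0,-0.06],[0,0,0]],[[0.5,0,0],[0,0,0]],[[0.5,0,0],[0,0,0]],[[0.5,0,0],[0,0,0]],[[0.4,0,0],[0,0,0]],[[0.1,0,0],[0,0,0]],[[0.1,0,0],[0,0,0]],[[0,0,0],[0,0,0]]]'

```text
time_s: 3.55
tool_pos: [0.6315, 0.1012, 0.059]
tool_rot: [75.8, 90.0, 4.7]
force: [-0.1, 0.1, -0.2]
grip_width: 0.0003
```

Request:
drive_tool --increments '[[[0.05,0,0],[0,0,0]],[[0.05,0,0],[0,0,0]],[[0.05,0,0],[0,0,0]],[[0,0,0],[0,0,0]]]'

```text
time_s: 3.95
tool_pos: [0.6309, 0.1011, 0.0523]
tool_rot: [-74.5, 90.0, -145.6]
force: [-0.0, -0.2, 0.4]
grip_width: 0.0002
```

Request:
drive_tool --increments '[[[0.08,0,0],[0,0,0]],[[0.05,0,0],[0,0,0]],[[0.03,0,0],[0,0,0]],[[0,0,0],[0,0,0]]]'

```text
time_s: 4.35
tool_pos: [0.6309, 0.1011, 0.0458]
tool_rot: [-95.9, 90.0, -167.0]
force: [1.1, -0.3, -0.1]
grip_width: 0.0004
```

Request:
drive_tool --increments '[[[0.03,0,0],[0,0,0]],[[0.03,0,0],[0,0,0]],[[0,0,0],[0,0,0]]]'

```text
time_s: 4.65
tool_pos: [0.6314, 0.1012, 0.0445]
tool_rot: [60.5, 90.0, -10.6]
force: [-0.8, -0.8, 3.4]
grip_width: 0.0002
```

Request:
drive_tool --increments '[[[0.02,0,0],[0,0,0]],[[0,0,0],[0,0,0]]]'

```text
time_s: 4.85
tool_pos: [0.6318, 0.1013, 0.0445]
tool_rot: [62.1, 89.9, -9.0]
force: [-2.2, -1.4, 8.0]
grip_width: 0.0003
```

Request:
drive_tool --increments '[[[0.01,-0.05,0],[0,0,0]],[[0,-0.1,0],[0,0,0]],[[0,-0.1,0],[0,0,0]],[[0,-0.1,0],[0,0,0]],[[0,-0.1,0],[0,0,0]]]'

```text
time_s: 5.35
tool_pos: [0.6163, 0.0961, 0.0445]
tool_rot: [82.9, 89.7, 11.8]
force: [1.5, 0.7, 6.9]
grip_width: 0.0008
```

```bash
cat > pic.py <<'E'
import sys
from h import *
n,tag,x0,y0,x1,y1,s=sys.argv[1],sys.argv[2],*map(int,sys.argv[3:8])
f=env.read_camera(n)["frame"];cv2.imwrite(f"pics/{tag}.png",cv2.resize(f[y0:y1,x0:x1,::-1],None,fx=s,fy=s,interpolation=cv2.INTER_CUBIC))
E
python3 pic.py scene d1 200 220 360 360 5
```

```text
(no output)
```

View pics/d1.png

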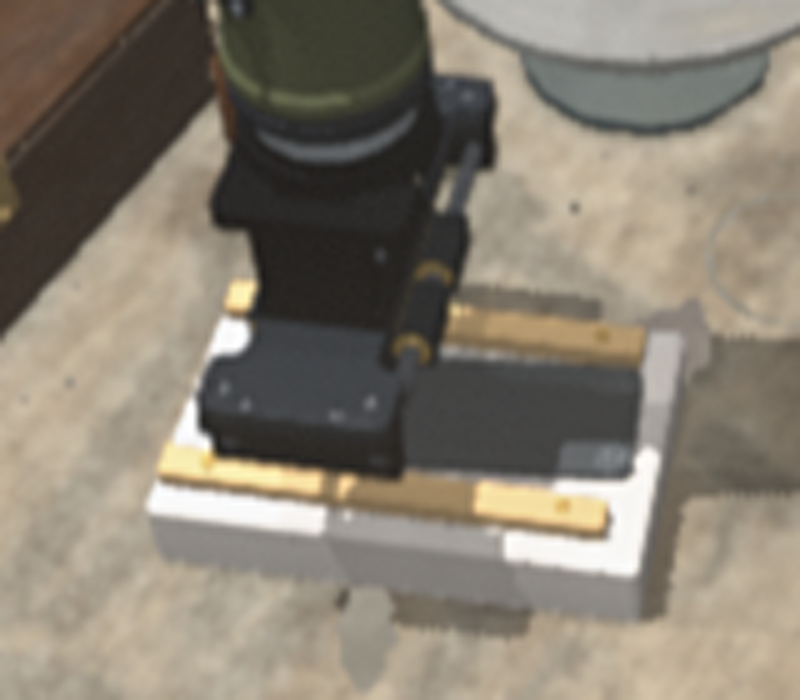

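The crop shows the plate's near end at scene pixel ~(327,304), up from ~(321,304). It is moving with the fingertip, so I'll keep dragging.

Request:
drive_tool --increments '[[[0.005,-0.1,0],[0,0,0]],[[0,-0.1,0],[0,0,0]],[[0,-0.1,0],[0,0,0]],[[0,-0.1,0],[0,0,0]],[[0,-0.1,0],[0,0,0]],[[0,-0.1,0],[0,0,0]],[[0,-0.1,0],[0,0,0]],[[0,-0.1,0],[0,0,0]],[[0,-0.1,0],[0,0,0]]]'

```text
time_s: 6.3
tool_pos: [0.5826, 0.0844, 0.0445]
tool_rot: [81.3, 89.6, 10.2]
force: [1.9, 0.6, 6.5]
grip_width: 0.0003
```

```bash
python3 pic.py scene d2 200 220 360 360 5;  python3 pic.py top d2t 190 195 310 315 5
```

```text
(no output)
```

View pics/d2.png

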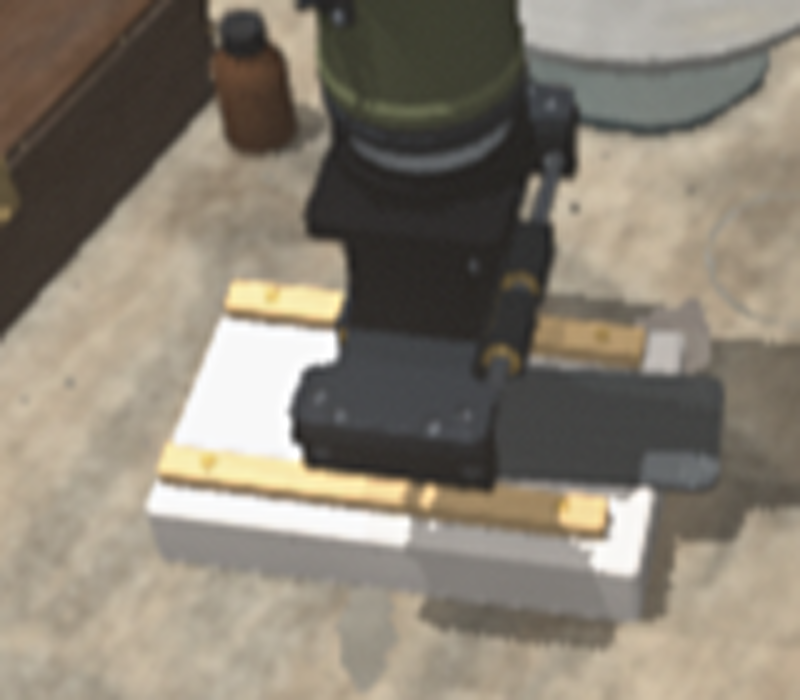

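View pics/d2t.png

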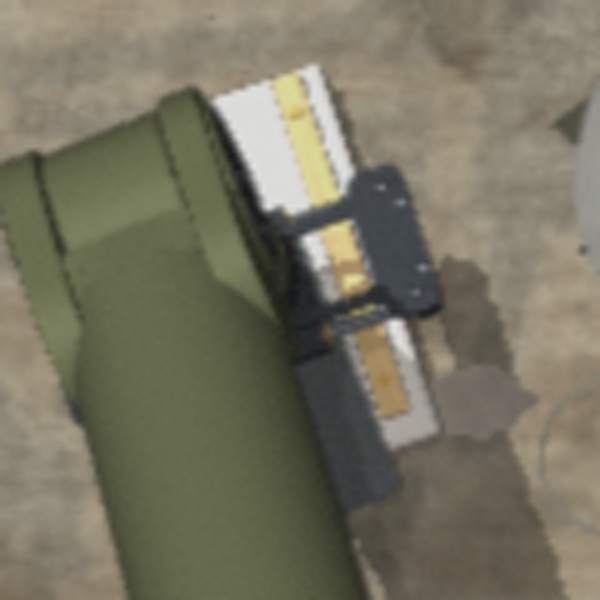

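The plate's near end is now ~24 mm past the bat edge (scene crop: end at x≈720, edge at ≈670), still flat. I'll go another ~36 mm.

Request:
drive_tool --increments '[[[0,-0.1,0],[0,0,0]],[[0,-0.1,0],[0,0,0]],[[0,-0.1,0],[0,0,0]],[[0,-0.1,0],[0,0,0]],[[0,-0.1,0],[0,0,0]],[[0,-0.1,0],[0,0,0]],[[0,-0.1,0],[0,0,0]],[[0,-0.1,0],[0,0,0]],[[0,-0.1,0],[0,0,0]]]'

```text
time_s: 7.3
tool_pos: [0.5487, 0.0728, 0.0445]
tool_rot: [79.5, 89.6, 8.4]
force: [1.9, 1.1, 7.7]
grip_width: 0.0008
```

Request:
drive_tool --increments '[[[-0.1,0,0],[0,0,0]],[[-0.5,0,0],[0,0,0]],[[-0.5,0,0],[0,0,0]],[[-0.5,0,0],[0,0,0]],[[-0.5,0,0],[0,0,0]],[[-0.5,0,0],[0,0,0]],[[0,0,0],[0,0,0]]]' --hand 1

```text
time_s: 8.0
tool_pos: [0.5477, 0.0724, 0.1489]
tool_rot: [71.0, 89.7, -0.1]
force: [0.8, 0.7, -0.3]
grip_width: 0.0482
```

```bash
python3 pic.py scene d3 200 220 360 360 5;  python3 pic.py top d3t 190 195 310 315 5; python3 pic.py wrist d3w 0 0 640 480 1
```

```text
(no output)
```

View pics/d3.png

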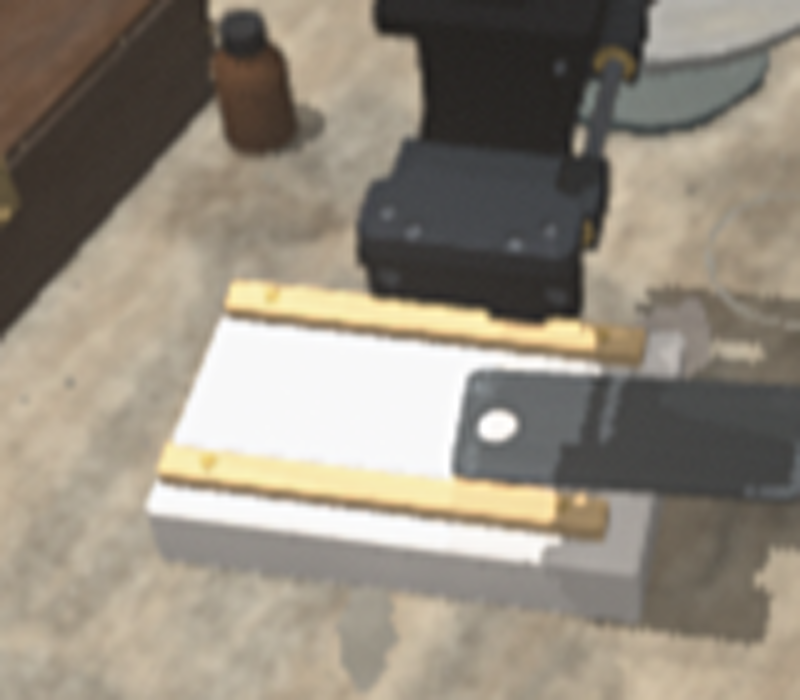

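View pics/d3t.png

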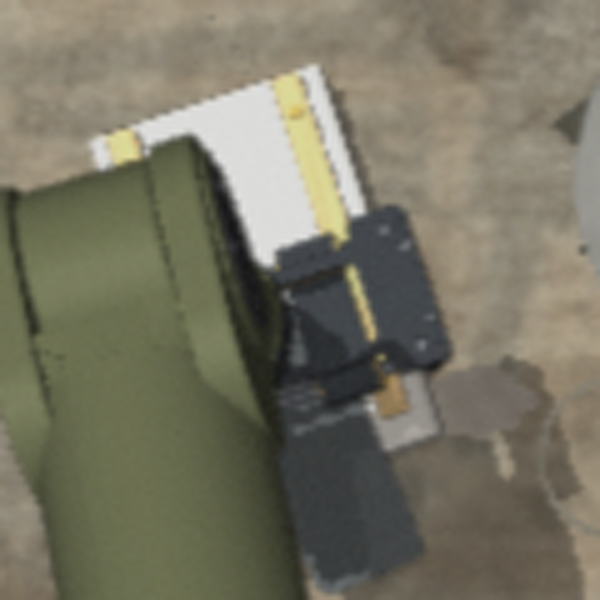

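View pics/d3w.png

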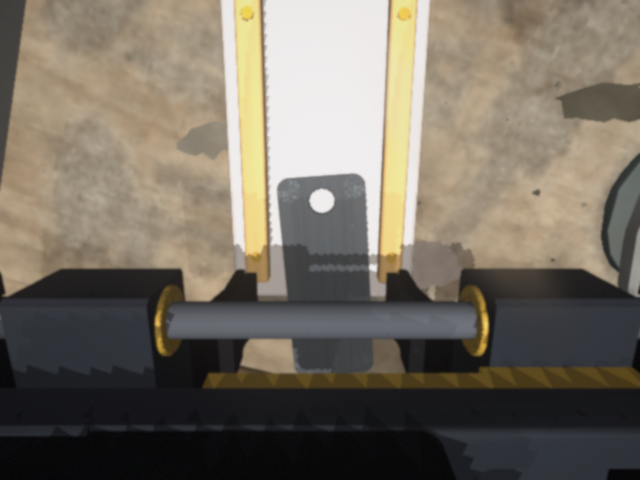

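The plate lies flat with ~60 mm of overhang. In the wrist view the hole is at (322,200) and the near end is visible at row ~370. Next I'll measure its pose for the grasp.

```bash
python3 - <<'E'
from g import *
w=env.read_camera("wrist");s=env.read_camera("scene");t=env.read_camera("top")
def P(c,u):return ray(c,u,.044)[:2]
h=P(w,(322,200.5));print("hole wrist",h,"scene",P(s,(200+497/5-.4,220+425/5-.4)))
for n,u in [("farL",(280,178)),("farR",(364,175)),("nearL",(297,372)),("nearR",(373,370))]:print(n,P(w,u))
for u in [(325,592),(422,548),(375,428)]:print("top",P(t,(190+u[0]/5-.4,195+u[1]/5-.4)))
m=(P(w,(297,372))+P(w,(373,370)))/2;print("hole-near",np.linalg.norm(h-m),np.degrees(np.arctan2(*(h-m)[::-1])))
cv2.imwrite("pics/w2.png",cv2.resize(w["frame"][160:400,220:440,::-1],None,fx=3,fy=3))
go([0,0,0],down(18.9-90))
E
```

```text
hole wrist [0.56646334 0.07804798] scene [0.56785361 0.08327388]
farL [0.57172176 0.10960072]
farR [0.59186188 0.05709768]
nearL [0.43510961 0.0530582 ]
nearR [ 0.4555843  -0.00123858]
top [0.43724043 0.05547356]
top [0.45990335 0.00500839]
top [0.52265204 0.03001758]
hole-near 0.1318619302389916 23.290906628191706
t 8.30 pos [0.5451 0.0719 0.145 ] F [ 0.3 -0.6  1.1] grip 0.0726 q [ 22.2  12.4 -36.3 102.1   7.8  68.2 -87.5]
tool axes (cols x,y,z)
 [[-0.002  0.946  0.324]
 [-0.     0.324 -0.946]
 [-1.    -0.002 -0.001]]
world d [-0.5451 -0.0719 -0.145 ] shift units pre-turn [  3.657 -13.465  -2.714] after [  3.626 -13.474  -2.714] turn deg [ 0.01 -0.04  0.13] units [ 0.0001 -0.0003  0.001 ]
```

View pics/w2.png

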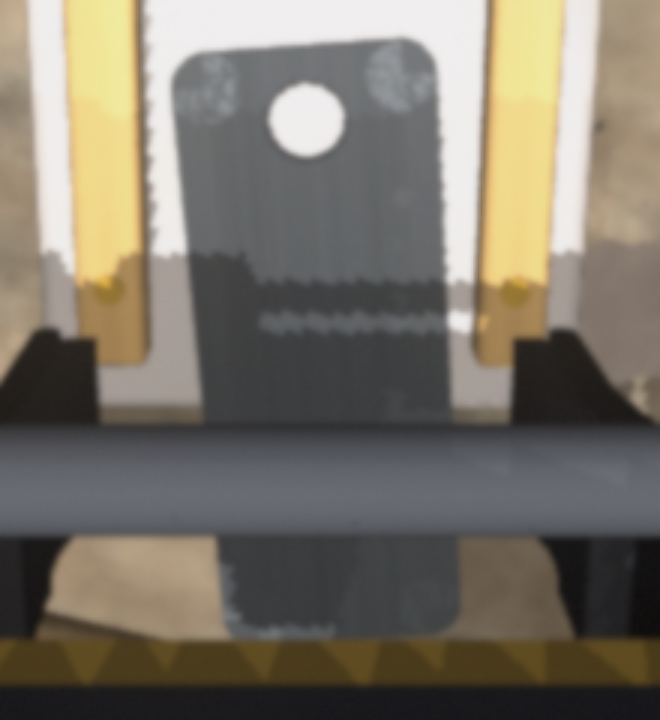

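```bash
python3 - <<'E'
from g import *
go([.4821,.0451,.07],down(23.7-90))
E
```

```text
t 8.30 pos [0.5451 0.0719 0.145 ] F [ 0.3 -0.6  1.1] grip 0.0726 q [ 22.2  12.4 -36.3 102.1   7.8  68.2 -87.5]
tool axes (cols x,y,z)
 [[-0.002  0.946  0.324]
 [-0.     0.324 -0.946]
 [-1.    -0.002 -0.001]]
world d [-0.063  -0.0268 -0.075 ] shift units pre-turn [ 1.88  -1.702  0.124] after [ 1.876 -1.71  -0.02 ] turn deg [-4.79 -0.04  0.12] units [-0.0399 -0.0004  0.001 ]
```

Request:
drive_tool --increments '[[[0,0,0],[-0.04,0,0]],[[0,-0.43,0],[0,0,0]],[[0,-0.43,0],[0,0,0]],[[0,-0.43,0],[0,0,0]],[[0,-0.43,0],[0,0,0]],[[0.4,0,0],[0,0,0]],[[0.4,0,0],[0,0,0]],[[0.4,0,0],[0,0,0]],[[0.4,0,0],[0,0,0]],[[0,0,0],[0,0,0]]]'

```text
time_s: 9.3
tool_pos: [0.4805, 0.0442, 0.0798]
tool_rot: [-117.1, 89.7, 176.6]
force: [0.1, 0.3, -0.3]
grip_width: 0.0873
```

```bash
python3 - <<'E'
from g import *
go([.4821,.0451,.023],down(23.7-90))
E
python3 pic.py scene e1 200 220 360 360 5;  python3 pic.py top e1t 190 215 310 335 5; python3 pic.py wrist e1w 0 0 640 480 1
```

```text
t 9.30 pos [0.4805 0.0442 0.0798] F [ 0.1  0.3 -0.3] grip 0.0873 q [ 26.3   8.  -36.5 114.6   5.4  59.4 -79. ]
tool axes (cols x,y,z)
 [[-0.006  0.916  0.402]
 [ 0.     0.402 -0.916]
 [-1.    -0.005 -0.003]]
world d [ 0.0016  0.0009 -0.0568] shift units pre-turn [ 1.419  0.052 -0.002] after [ 1.419  0.045 -0.005] turn deg [ 0.02 -0.14  0.28] units [ 0.0001 -0.0012  0.0024]
```

View pics/e1.png

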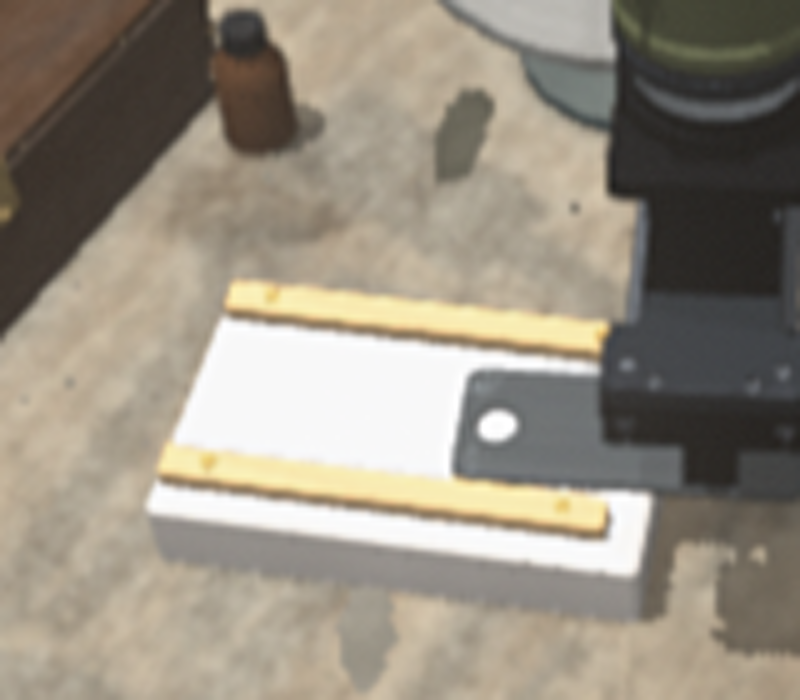

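View pics/e1t.png

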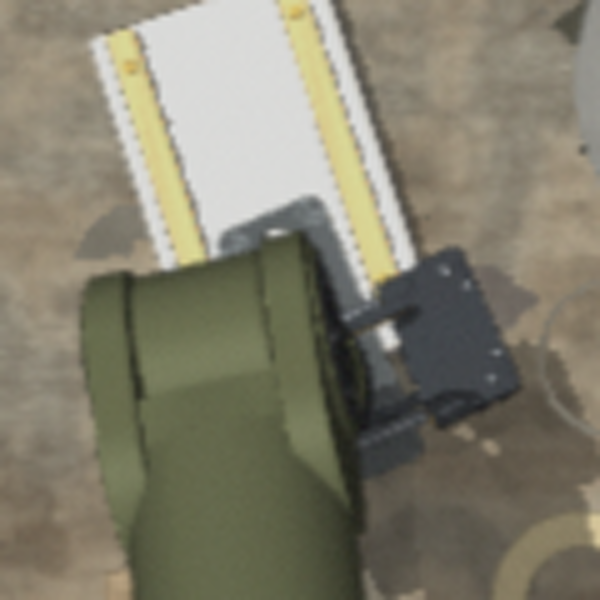

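View pics/e1w.png

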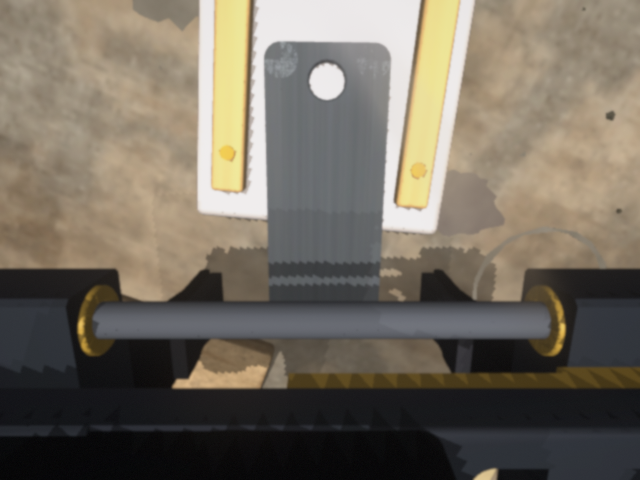

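The gripper is aligned. In the wrist view the plate spans columns 268–381 between fingers at ~220 and ~421. I'll descend and grip.

Request:
drive_tool --increments '[[[0.3,0.04,0],[0,0,0]],[[0.3,0,0],[0,0,0]],[[0.3,0,0],[0,0,0]],[[0.3,0,0],[0,0,0]],[[0.14,0,0],[0,0,0]],[[0,0,0],[0,0,0]],[[0,0,0],[0,0,0]]]'

```text
time_s: 10.15
tool_pos: [0.4845, 0.0451, 0.0287]
tool_rot: [-169.9, 90.0, 123.8]
force: [0.1, 0.3, 0.6]
grip_width: 0.0866
```

```bash
python3 - <<'E'
from g import *
go([.4821,.0451,.023],down(23.7-90))
E
python3 pic.py wrist e2w 0 0 640 480 1
```

```text
t 10.15 pos [0.4845 0.0451 0.0287] F [0.1 0.3 0.6] grip 0.0866 q [ 24.8  12.8 -35.8 116.7   9.3  53.3 -82.3]
tool axes (cols x,y,z)
 [[-0.     0.916  0.402]
 [ 0.     0.402 -0.916]
 [-1.    -0.    -0.   ]]
world d [-0.0024 -0.     -0.0057] shift units pre-turn [ 0.143 -0.055 -0.024] after [ 0.143 -0.055 -0.024] turn deg [ 0.02 -0.01  0.  ] units [ 0.0001 -0.0001  0.    ]
```

View pics/e2w.png

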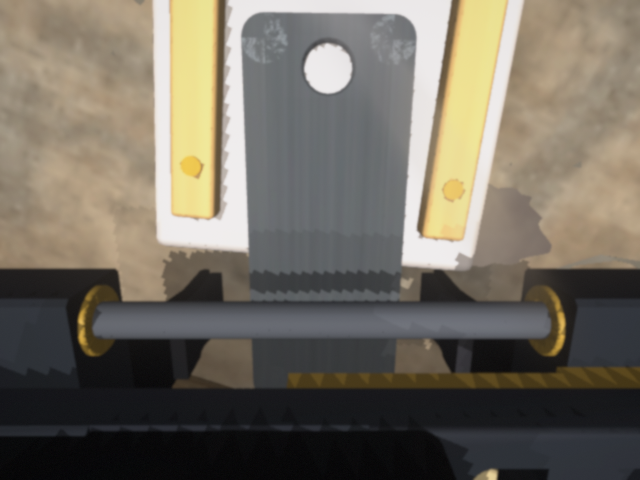

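Request:
drive_tool --increments '[[[0.12,-0.04,0],[0,0,0]],[[0,0,0],[0,0,0]],[[0,0,0],[0,0,0]]]'

```text
time_s: 10.5
tool_pos: [0.4829, 0.0442, 0.024]
tool_rot: [-5.1, 90.0, -71.4]
force: [0.6, -0.1, 0.9]
grip_width: 0.0871
```

Request:
drive_tool --increments '[[[0,0,0],[0,0,0]],[[0,0,0],[0,0,0]]]'

```text
time_s: 10.7
tool_pos: [0.4831, 0.0443, 0.0241]
tool_rot: [49.5, 90.0, -16.8]
force: [0.3, -0.4, 0.3]
grip_width: 0.087
```

Request:
drive_tool --increments '[[[0,0,0],[0,0,0]],[[0,0,0],[0,0,0]],[[0,0,0],[0,0,0]],[[0,0,0],[0,0,0]],[[0,0,0],[0,0,0]],[[0,0,0],[0,0,0]]]' --hand -1 --squeeze 55

```text
time_s: 11.3
tool_pos: [0.4829, 0.0443, 0.0239]
tool_rot: [-32.6, 90.0, -98.9]
force: [-0.4, -0.2, -0.1]
grip_width: 0.0584
```

Request:
drive_tool --increments '[[[-0.1,0,0],[0,0,0]],[[-0.15,0,0],[0,0,0]],[[-0.25,0,0],[0,0,0]],[[-0.25,0,0],[0,0,0]],[[0,0,0],[0,0,0]]]'

```text
time_s: 11.8
tool_pos: [0.4845, 0.0444, 0.0559]
tool_rot: [60.5, 89.8, -5.8]
force: [0.2, -0.5, -2.5]
grip_width: 0.0586
```

```bash
python3 pic.py scene f1 200 200 360 340 5; python3 pic.py wrist f1w 0 0 640 480 1
```

```text
(no output)
```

View pics/f1.png

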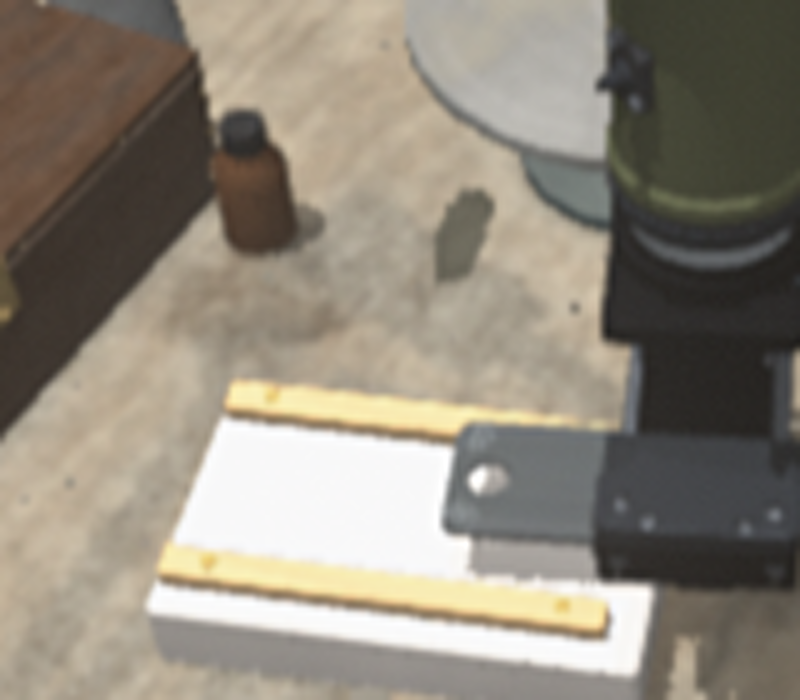

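View pics/f1w.png

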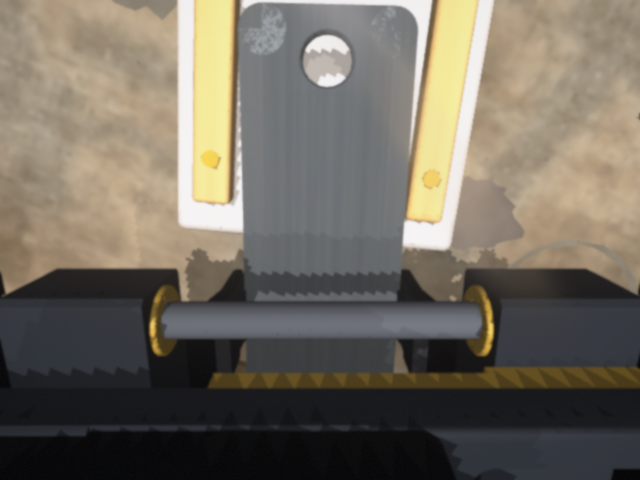

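The plate is held level, with the hole at (327,61) in the wrist view and the grip at 58.6 mm. Lifting and carrying next.

Request:
drive_tool --increments '[[[-0.3,0,0],[0,0,0]],[[-0.5,0,0],[0,0,0]],[[-0.6,0,0],[0,0,0]],[[-0.6,0,0],[0,0,0]],[[-0.6,0,0],[0,0,0]],[[-0.6,0,0],[0,0,0]],[[-0.6,0,0],[0,0,0]],[[-0.6,0,0],[0,0,0]],[[-0.3,0,0],[0,0,0]],[[0,0,0],[0,0,0]]]'

```text
time_s: 12.9
tool_pos: [0.4839, 0.0446, 0.2437]
tool_rot: [60.4, 89.8, -5.9]
force: [0.4, -0.1, -2.3]
grip_width: 0.0585
```

```bash
cat > tgt.py <<'E'
from g import *
O=np.array([.5145,-.3618,.08]);yr=np.radians(-59.5);t=np.radians(25)
ur=np.array([np.cos(yr),np.sin(yr)]);ux=np.r_[ur*np.cos(t),np.sin(t)];n=np.r_[-ur*np.sin(t),np.cos(t)];vv=np.r_[-ur[1],ur[0],0]
RT=Ro.from_matrix(np.c_[-n,ux,np.cross(-n,ux)])
def T(gx,gz,gy=0.): return O+ux*gx+vv*gy+n*(gz-.019)
def loc(p): d=p-O;return np.array([d@ux,d@vv,d@n+.019])
E
python3 - <<'E'
from tgt import *
p=T(.045,.09);print(p,RT.as_matrix().round(3),T(.0385,.002))
go([p[0],p[1],.27],down(-59.5-90)); go(p,RT)
E
```

```text
[ 0.51997023 -0.3710866   0.16336567] [[ 0.214  0.46  -0.862]
 [-0.364 -0.781 -0.508]
 [-0.906  0.423 -0.   ]] [ 0.53585587 -0.39805508  0.08086357]
t 12.90 pos [0.4839 0.0446 0.2437] F [ 0.4 -0.1 -2.3] grip 0.0585 q [ 28.5  -1.3 -36.  102.9  -0.7  78.  -73.6]
tool axes (cols x,y,z)
 [[ 0.003  0.916  0.402]
 [-0.     0.402 -0.916]
 [-1.     0.003  0.002]]
world d [ 0.0361 -0.4157  0.0263] shift units pre-turn [-0.652 -3.351  9.879] after [-0.658  9.413  4.497] turn deg [ 8.322e+01 -4.000e-02 -2.000e-01] units [ 6.935e-01 -4.000e-04 -1.700e-03]
t 12.90 pos [0.4839 0.0446 0.2437] F [ 0.4 -0.1 -2.3] grip 0.0585 q [ 28.5  -1.3 -36.  102.9  -0.7  78.  -73.6]
tool axes (cols x,y,z)
 [[ 0.003  0.916  0.402]
 [-0.     0.402 -0.916]
 [-1.     0.003  0.002]]
world d [ 0.0361 -0.4157 -0.0803] shift units pre-turn [ 2.014 -3.359  9.875] after [5.798 7.682 4.497] turn deg [ 81.77 -18.17  20.22] units [ 0.6814 -0.1514  0.1685]
```

Request:
drive_tool --increments '[[[-0.05,-0.12,0.35],[0,0,0]],[[-0.05,-0.24,0.7],[0,0,0]],[[-0.05,-0.24,0.7],[0,0,0]],[[-0.05,-0.24,0.7],[0,0,0]],[[-0.05,-0.24,0.7],[0,0,0]],[[-0.05,-0.24,0.7],[0,0,0]],[[-0.05,-0.24,0.7],[0,0,0]],[[-0.05,-0.24,0.7],[0,0,0]],[[-0.05,-0.24,0.7],[0,0,0]],[[-0.05,-0.24,0.7],[0,0,0]]]'

```text
time_s: 13.9
tool_pos: [0.5056, -0.2367, 0.2601]
tool_rot: [-139.2, 89.8, 154.5]
force: [-0.1, 0.2, -2.7]
grip_width: 0.0586
```

Request:
drive_tool --increments '[[[-0.05,-0.24,0.7],[0,0,0]],[[-0.05,-0.24,0.7],[0,0,0]],[[-0.05,-0.24,0.7],[0,0,0]],[[0,-0.24,0.7],[0,0,0]],[[0,-0.11,0.4],[0,0,0]],[[0,0,0],[0.04,0,0]],[[0,0,0],[0.06,0,0]],[[0,0,0],[0.06,0,0]],[[0,0,0],[0.06,0,0]],[[0,0,0],[0.06,0,0]]]'

```text
time_s: 14.9
tool_pos: [0.5186, -0.3691, 0.2665]
tool_rot: [-128.1, 89.8, 131.8]
force: [0.2, -0.1, -1.6]
grip_width: 0.0586
```

Request:
drive_tool --increments '[[[0,0,0],[0.06,0,0]],[[0,0,0],[0.06,0,0]],[[0,0,0],[0.06,0,0]],[[0,0,0],[0.06,0,0]],[[0,0,0],[0.06,0,0]],[[0,0,0],[0.06,0,0]],[[0,0,0],[0.05,0,0]],[[0,0,0],[0,0,0]],[[0,0,0],[0,0,0]]]'

```text
time_s: 15.8
tool_pos: [0.5186, -0.3694, 0.2671]
tool_rot: [-78.3, 89.9, 132.8]
force: [-0.8, 0.7, -2.6]
grip_width: 0.0586
```

```bash
python3 - <<'E'
from tgt import *
p=T(.045,.09)
go(p,RT)
E
```

```text
t 15.80 pos [ 0.5186 -0.3694  0.2671] F [-0.8  0.7 -2.6] grip 0.0586 q [  39.3   16.1   -7.8   81.     2.2   83.1 -117.4]
tool axes (cols x,y,z)
 [[-0.001  0.516 -0.856]
 [ 0.001 -0.856 -0.516]
 [-1.    -0.002  0.   ]]
world d [ 0.0013 -0.0017 -0.1037] shift units pre-turn [ 2.592  0.057 -0.008] after [ 2.372 -1.048 -0.007] turn deg [ 0.59 -0.11 25.09] units [ 0.0049 -0.0009  0.2091]
```

Now I'll tilt 25° about tool z, then look.

Request:
drive_tool --increments '[[[0,0,0],[0.005,0,0.03]],[[0,0,0],[0,0,0.05]],[[0,0,0],[0,0,0.05]],[[0,0,0],[0,0,0.05]],[[0,0,0],[0,0,0.029]],[[0,0,0],[0,0,0]],[[0,0,0],[0,0,0]]]'

```text
time_s: 16.5
tool_pos: [0.5185, -0.37, 0.268]
tool_rot: [90.0, 65.0, -59.7]
force: [-0.3, -0.6, -2.1]
grip_width: 0.0586
```

```bash
python3 - <<'E'
from tgt import *
p=T(.045,.09)
go(p,RT)
E
python3 pic.py scene k1 330 60 450 220 5; python3 pic.py top k1t 380 200 500 320 5; python3 pic.py wrist k1w 0 0 640 480 1
```

```text
t 16.50 pos [ 0.5185 -0.37    0.268 ] F [-0.3 -0.6 -2.1] grip 0.0586 q [ 3.490e+01  1.000e-01 -9.800e+00  1.029e+02  1.660e+01  5.710e+01
 -1.311e+02]
tool axes (cols x,y,z)
 [[ 0.214  0.458 -0.863]
 [-0.365 -0.782 -0.506]
 [-0.906  0.423  0.   ]]
world d [ 0.0015 -0.0011 -0.1046] shift units pre-turn [ 2.388 -1.067 -0.019] after [ 2.388 -1.067 -0.018] turn deg [-0.11  0.07 -0.01] units [-0.0009  0.0006 -0.0001]
```

View pics/k1.png

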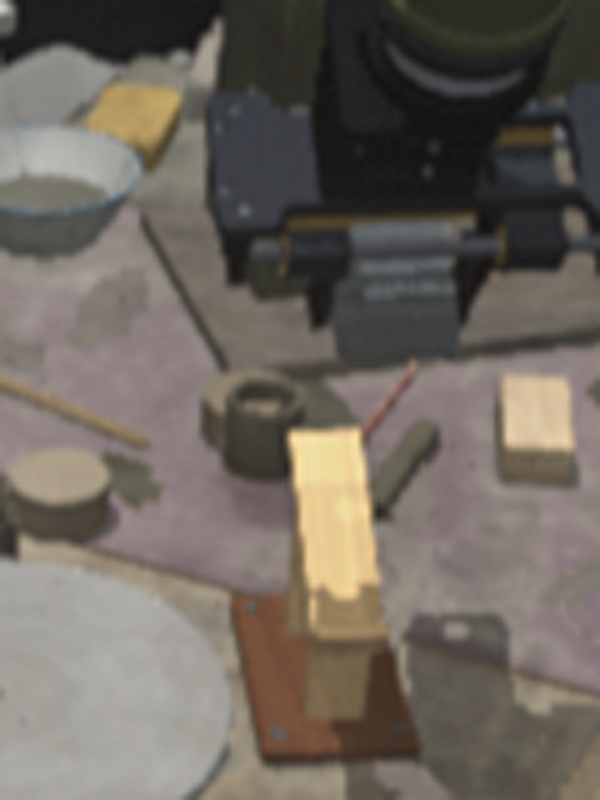

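View pics/k1t.png

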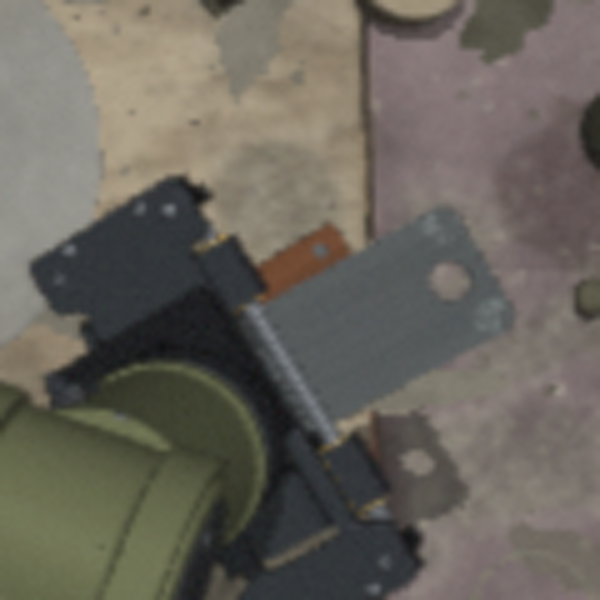

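View pics/k1w.png

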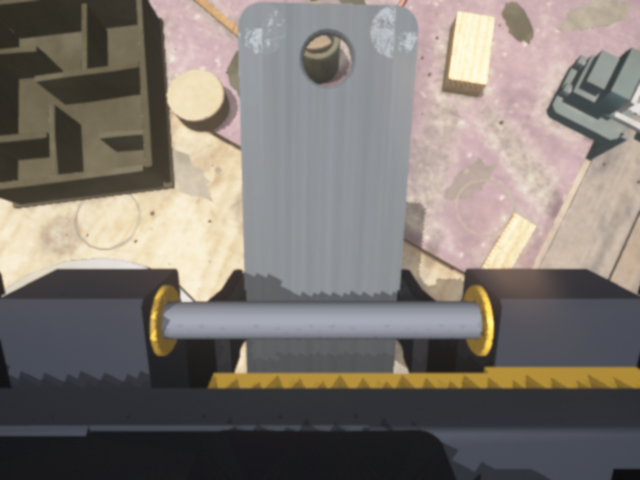

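The plate is tilted with the slope and the hole is at the upper end (top view ~(469.6,255.8), wrist (327,57)). I'll check the plate's offset and tilt in the gripper by triangulating the hole and far corners.

```bash
python3 - <<'E'
from tgt import *
w=env.read_camera("wrist");t=env.read_camera("top");o,q,C=cur()
tc=lambda x,y:(380+x/5-.4,200+y/5-.4)
for n,a,b in [("hole",(327,57),tc(450,281))]:
    X=tri(w,a,t,b);print(n,"tool frame mm",(C.inv().apply(X-q)*1000).round(1))
# rays on the tool plane x=-21 (plate top)
def pl(c,u,h=-.021):
    d=np.array([(u[0]-c["cx"])/c["fx"],(u[1]-c["cy"])/c["fy"],1.]);R=np.array(c["R"]);tt=np.array(c["t"])
    oo=C.inv().apply(-R.T@tt-q);w_=C.inv().apply(R.T@d);return ((oo+w_*(h-oo[0])/w_[0])*1000).round(1)
for n,c,u in [("hole w",w,(327,57)),("hole t",t,tc(450,281)),("farTL w",w,(240,3)),("farTR w",w,(416,3)),("far mid t",t,tc(480,263)),("nearL w",w,(248,372)),("nearR w",w,(394,372))]:print(n,pl(c,u))
cv2.imwrite("pics/k2t.png",cv2.resize(t["frame"][230:270,420:490,::-1],None,fx=10,fy=10,interpolation=cv2.INTER_CUBIC))
E
```

```text
hole tool frame mm [-28.8  92.4   2.3]
hole w [-21.   93.9   3.7]
hole t [-21.   91.    1.3]
farTL w [-21.  110.1 -24.6]
farTR w [-21.  110.1  32.6]
far mid t [-21.  105.6   1. ]
nearL w [-21.  -26.  -28.3]
nearR w [-21.  -25.9  31.8]
```

View pics/k2t.png

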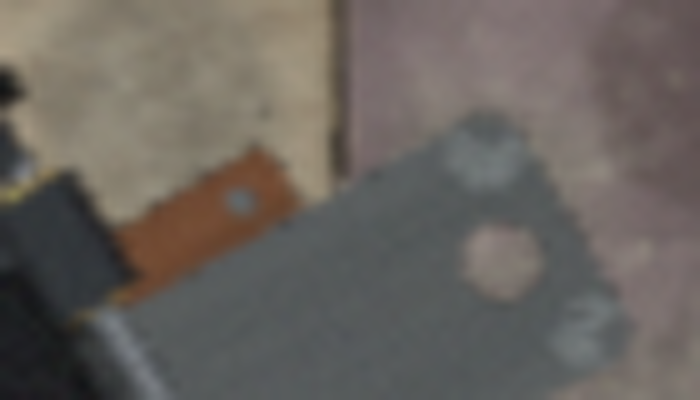

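```bash
python3 - <<'E'
from tgt import *
o,q,C=cur();print(loc(q)*1000)
go(T(.047,.03),RT)
E
```

```text
[ 88.63715162  -1.04136933 184.98474562]
t 16.75 pos [ 0.5188 -0.3711  0.2679] F [ 0.5  1.1 -2.1] grip 0.0583 q [  34.9    0.2   -9.7  102.8   16.6   57.1 -131.2]
tool axes (cols x,y,z)
 [[ 0.214  0.456 -0.864]
 [-0.365 -0.783 -0.504]
 [-0.906  0.423 -0.   ]]
world d [ 0.015  -0.0234 -0.1581] shift units pre-turn [ 3.874 -1.044 -0.028] after [ 3.875 -1.041 -0.026] turn deg [-0.23  0.09 -0.04] units [-0.0019  0.0007 -0.0003]
```

Request:
drive_tool --increments '[[[0.3,-0.26,-0.03],[-0.002,0,0]],[[0.4,-0.26,0],[0,0,0]],[[0.4,-0.26,0],[0,0,0]],[[0.4,-0.26,0],[0,0,0]],[[0.5,0,0],[0,0,0]],[[0.5,0,0],[0,0,0]],[[0.5,0,0],[0,0,0]],[[0.5,0,0],[0,0,0]],[[0.3,0,0],[0,0,0]],[[0,0,0],[0,0,0]]]'

```text
time_s: 17.75
tool_pos: [0.5315, -0.3924, 0.1095]
tool_rot: [89.5, 65.2, -60.0]
force: [-1.4, 0.1, -2.5]
grip_width: 0.0585
```

Request:
drive_tool --increments '[[[0,0,0],[0,0,0]],[[0,0,0],[0,0,0]]]'

```text
time_s: 17.95
tool_pos: [0.5338, -0.3927, 0.1138]
tool_rot: [89.9, 64.8, -59.5]
force: [0.6, 0.7, -1.9]
grip_width: 0.0587
```

```bash
python3 - <<'E'
from tgt import *
o,q,C=cur();print(loc(q)*1000)
go(T(.0455,.006),RT)
E
python3 pic.py scene k3 350 110 430 220 7; python3 pic.py top k3t 380 200 500 320 5
```

```text
[47.31144748  0.96134064 34.28005425]
t 17.95 pos [ 0.5338 -0.3927  0.1138] F [ 0.6  0.7 -1.9] grip 0.0587 q [  34.8   10.3   -8.9  110.6   23.7   40.2 -138.7]
tool axes (cols x,y,z)
 [[ 0.216  0.46  -0.861]
 [-0.366 -0.779 -0.508]
 [-0.905  0.425  0.001]]
world d [ 0.0044 -0.0094 -0.0264] shift units pre-turn [ 0.707 -0.047  0.024] after [ 0.707 -0.045  0.024] turn deg [ 0.07  0.   -0.17] units [ 0.0005  0.     -0.0014]
```

View pics/k3.png

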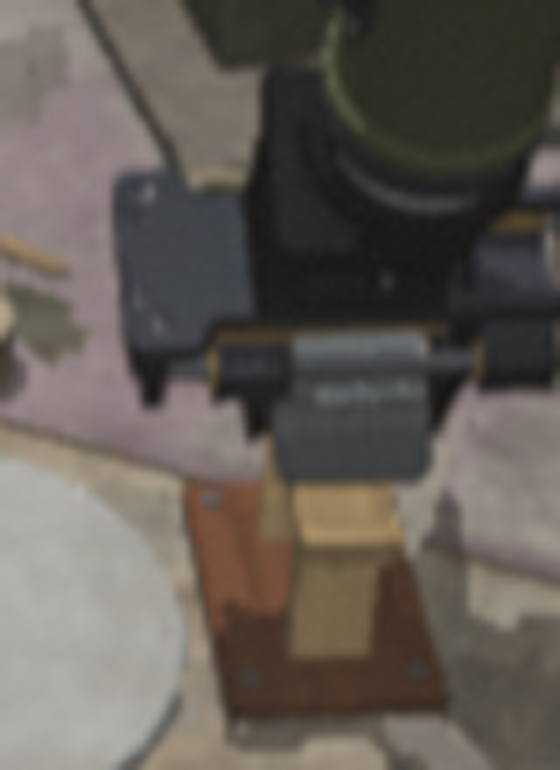

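View pics/k3t.png

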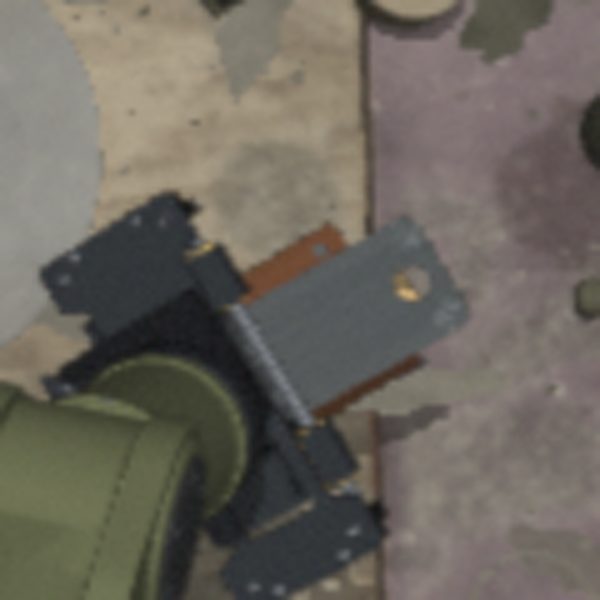

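```bash
cat > fp.py <<'E'
from tgt import *
def fplane(c,u,z):
    d=np.array([(u[0]-c["cx"])/c["fx"],(u[1]-c["cy"])/c["fy"],1.]);R=np.array(c["R"]);o=-R.T@np.array(c["t"]);w=R.T@d
    s=(z-(o-O)@n)/(w@n);X=o+s*w;return (np.array([(X-O)@ux,(X-O)@vv])*1000).round(1)
E
python3 - <<'E'
from fp import *
s=env.read_camera("scene");t=env.read_camera("top")
o,q,C=cur();l=loc(q);print((l*1000).round(1))
z=l[2]
sc=lambda x,y:(350+x/7-.43,110+y/7-.43); tc=lambda x,y:(380+x/5-.4,200+y/5-.4)
for p in [(278,475),(424,478),(352,478)]:print("near bottom edge",fplane(s,sc(*p),z-.002))
print("hole top",fplane(t,tc(411,284),z+.002)); print("far mid",fplane(t,tc(438,263),z+.002))
E
```

```text
[47.2  0.6 34.1]
near bottom edge [10.2 33.2]
near bottom edge [  6.6 -21.7]
near bottom edge [7.8 5.5]
hole top [137.7  -0.4]
far mid [153.8   1.8]
```

Request:
drive_tool --increments '[[[0.2,-0.04,0.015],[0,0,0]],[[0.2,0,0],[0,0,0]],[[0.15,0,0],[0,0,0]],[[0.08,0,0],[0,0,0]],[[0,0,0],[0,0,0]],[[0,0,0],[0,0,0]]]'

```text
time_s: 18.75
tool_pos: [0.5373, -0.4011, 0.089]
tool_rot: [89.8, 64.9, -59.7]
force: [-0.4, 0.6, -1.9]
grip_width: 0.0583
```

```bash
python3 - <<'E'
from tgt import *
o,q,C=cur();print(loc(q)*1000)
go(T(.0445,.002),RT)
E
python3 pic.py scene k4 360 130 430 220 8; python3 pic.py top k4t 380 200 500 320 5;python3 pic.py wrist k4w 0 0 640 480 1
```

```text
[44.98821894 -0.33306028  7.97831347]
t 18.75 pos [ 0.5373 -0.4011  0.089 ] F [-0.4  0.6 -1.9] grip 0.0583 q [  34.8   12.8   -8.3  110.7   25.1   37.7 -139.9]
tool axes (cols x,y,z)
 [[ 0.214  0.461 -0.861]
 [-0.366 -0.78  -0.508]
 [-0.906  0.424  0.002]]
world d [ 0.0013 -0.0016 -0.0056] shift units pre-turn [ 0.149 -0.012 -0.009] after [ 0.149 -0.012 -0.008] turn deg [ 0.06  0.07 -0.07] units [ 0.0005  0.0006 -0.0006]
```

View pics/k4.png

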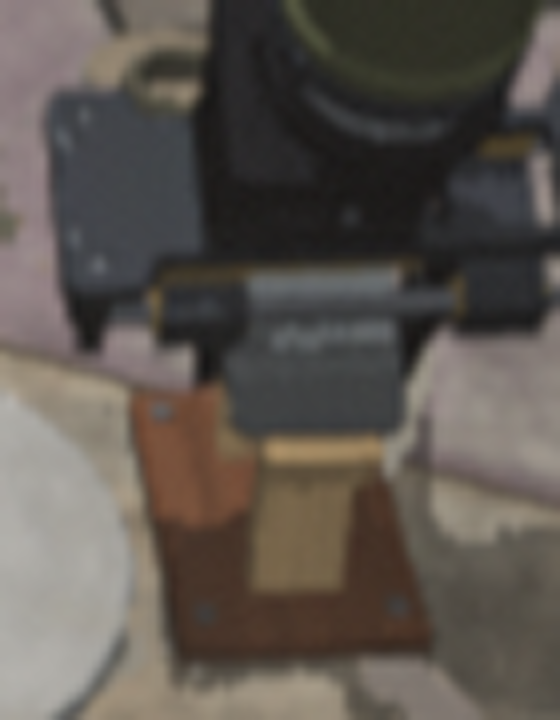

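View pics/k4t.png

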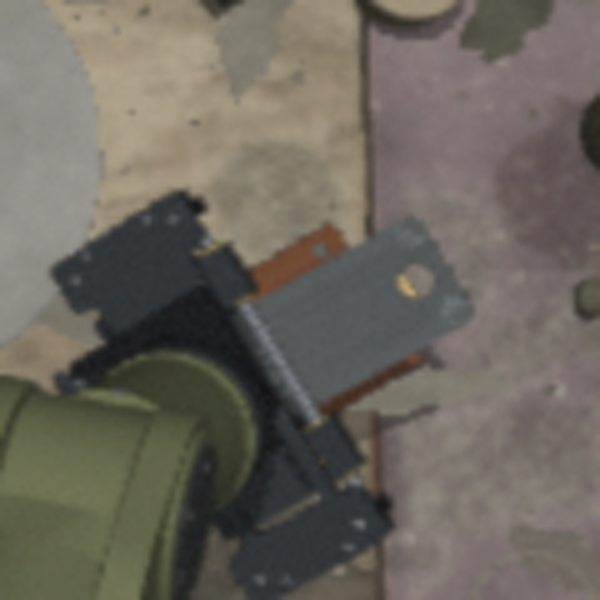

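View pics/k4w.png

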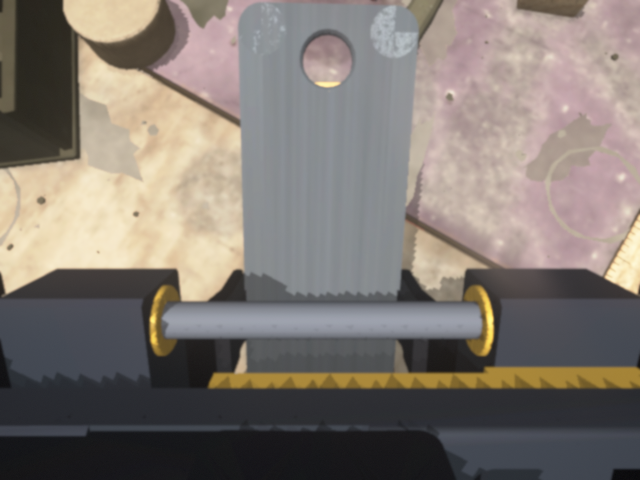

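```bash
python3 - <<'E'
from fp import *
s=env.read_camera("scene");t=env.read_camera("top")
o,q,C=cur();l=loc(q);print((l*1000).round(1))
z=l[2]
sc=lambda x,y:(360+x/8-.44,130+y/8-.44); tc=lambda x,y:(380+x/5-.4,200+y/5-.4)
F=lambda x,y,z:((proj(s,O+ux*x+vv*y+n*z)-[360,130]+.44)*8).round(0)
print("expected plate side edges at x=.02",F(.02,.03,z),F(.02,-.03,z),"obs 229..404")
print("ledge top outer",F(-.007,.02,.01),F(-.007,-.02,.01),"obs (262,460),(385,458)?")
cv2.imwrite("pics/k5.png",cv2.resize(s["frame"][165:200,380:420,::-1],None,fx=16,fy=16,interpolation=cv2.INTER_CUBIC))
print("hole top",fplane(t,tc(414,280),z+.002))
X=lambda x,y,zz:((proj(t,O+ux*x+vv*y+n*zz)-[380,200]+.4)*5).round(0)
x0=l[0]-.0395;print("top exp corners-ish far L/R edges mid", X(x0+.13,.03,z+.002),X(x0+.13,-.03,z+.002))
E
```

```text
[45.3 -0.2  8.4]
expected plate side edges at x=.02 [235. 392.] [412. 386.] obs 229..404
ledge top outer [273. 460.] [393. 455.] obs (262,460),(385,458)?
hole top [135.3  -0.3]
top exp corners-ish far L/R edges mid [382. 227.] [448. 332.]
```

View pics/k5.png

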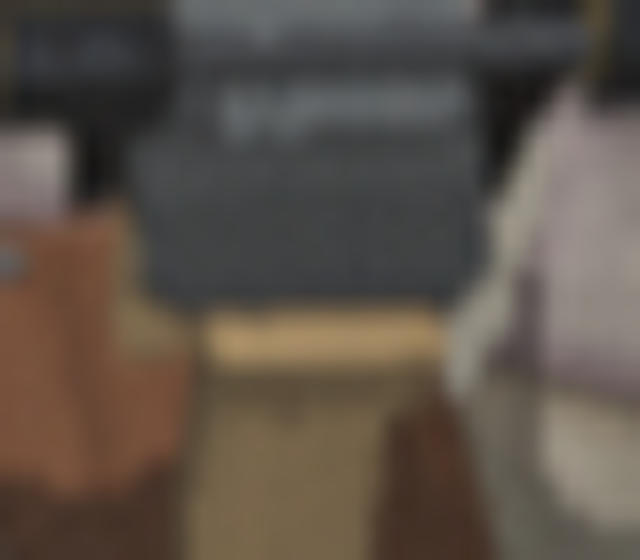

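Plate and ledge are both offset by about the same ~1 px from prediction, so the plate is centred relative to the ledge. I'll lower gently to contact.

Request:
drive_tool --increments '[[[0.05,0,0],[0,0,0]],[[0.05,0,0],[0,0,0]],[[0.02,0,0],[0,0,0]],[[0,0,0],[0,0,0]],[[0,0,0],[0,0,0]]]'

```text
time_s: 19.5
tool_pos: [0.5382, -0.4029, 0.0848]
tool_rot: [89.8, 64.9, -59.7]
force: [0.0, -0.6, -2.1]
grip_width: 0.0584
```

Request:
drive_tool --increments '[[[0.02,0,0],[0,0,0]],[[0.02,0,0],[0,0,0]],[[0,0,0],[0,0,0]],[[0,0,0],[0,0,0]]]'

```text
time_s: 19.9
tool_pos: [0.5387, -0.4034, 0.0838]
tool_rot: [89.8, 64.9, -59.6]
force: [-3.1, 3.5, 2.8]
grip_width: 0.0586
```

```bash
python3 - <<'E'
from tgt import *
o,q,C=cur();print(loc(q)*1000, "force tool",C.inv().apply(o["force"]).round(1))
E
```

```text
[45.21055513 -0.25721464  2.14292712] force tool [-4.5 -3.   0.9]
```

Request:
drive_tool --increments '[[[0,-0.025,0],[0,0,0]],[[0,-0.025,0],[0,0,0]],[[0,0,0],[0,0,0]]]'

```text
time_s: 20.2
tool_pos: [0.5384, -0.4022, 0.0833]
tool_rot: [89.9, 64.8, -59.5]
force: [-0.1, 0.2, 3.2]
grip_width: 0.0587
```

```bash
cat > st.py <<'E'
from tgt import *
o,q,C=cur();print(o["time_s"],(loc(q)*1000).round(1), "force tool",C.inv().apply(o["force"]).round(1))
E
python3 st.py
```

```text
20.2 [43.9  0.1  2.1] force tool [-3.   1.2 -0. ]
```

Request:
drive_tool --increments '[[[0,-0.025,0],[0,0,0]],[[0,-0.025,0],[0,0,0]],[[0,0,0],[0,0,0]]]'

```text
time_s: 20.5
tool_pos: [0.5377, -0.4011, 0.0827]
tool_rot: [89.9, 64.8, -59.5]
force: [2.3, -2.9, 1.9]
grip_width: 0.0584
```

```bash
python3 st.py
```

```text
20.5 [42.6  0.1  2.1] force tool [-0.2  4.1 -0.5]
```

Request:
drive_tool --increments '[[[0,-0.025,0],[0,0,0]],[[0,0,0],[0,0,0]],[[0,0,0],[0,0,0]]]'

```text
time_s: 20.8
tool_pos: [0.5378, -0.4011, 0.0827]
tool_rot: [90.0, 64.7, -59.4]
force: [4.2, -5.3, 1.0]
grip_width: 0.0584
```

```bash
python3 st.py
```

```text
20.8 [42.5  0.1  2.2] force tool [ 2.   6.5 -1. ]
```

Request:
drive_tool --increments '[[[0.025,0.01,0],[0,0,0]],[[0,0,0],[0,0,0]],[[0,0,0],[0,0,0]]]'

```text
time_s: 21.1
tool_pos: [0.5378, -0.4011, 0.0826]
tool_rot: [89.9, 64.7, -59.5]
force: [-1.0, -0.6, 9.9]
grip_width: 0.0586
```

```bash
python3 st.py;python3 pic.py scene k6 360 130 430 220 8; python3 pic.py top k6t 380 200 500 320 5
```

```text
21.1 [42.5  0.1  2.1] force tool [-8.9  4.2  1.2]
```

View pics/k6.png

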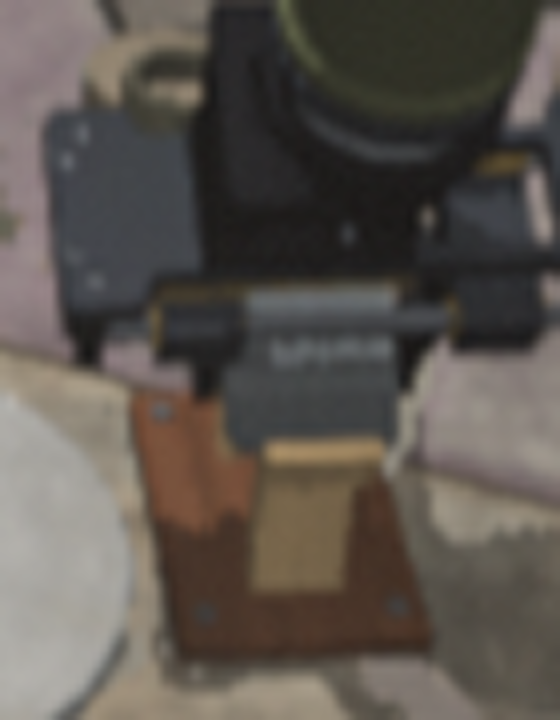

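View pics/k6t.png

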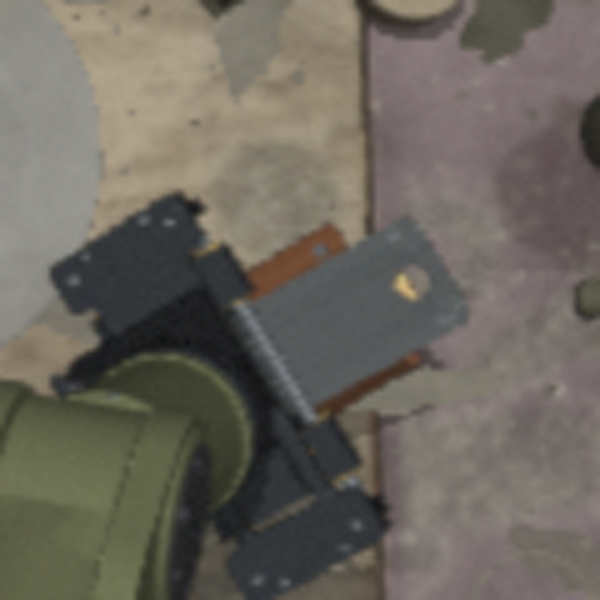

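```bash
python3 - <<'E'
from fp import *
s=env.read_camera("scene");t=env.read_camera("top")
F=lambda x,y,z:((proj(s,O+ux*x+vv*y+n*z)-[385,160]+.47)*16).round(0)
for nm,a in [("plate top edge x=.02",(.02,.03,.004)),("",(.02,-.03,.004)),("ledge outer",(-.007,.02,.01)),("",(-.007,-.02,.01)),("ledge inner",(0,.02,.01)),("",(0,-.02,.01))]:print(nm,F(*a))
cv2.imwrite("pics/k7.png",cv2.resize(s["frame"][160:195,385:415,::-1],None,fx=16,fy=16,interpolation=cv2.INTER_CUBIC))
tc=lambda x,y:(380+x/5-.4,200+y/5-.4)
print("hole",fplane(t,tc(411,281),.004))
cv2.imwrite("pics/k7t.png",cv2.resize(t["frame"][235:285,425:480,::-1],None,fx=12,fy=12,interpolation=cv2.INTER_CUBIC))
G=lambda x,y,z:((proj(t,O+ux*x+vv*y+n*z)-[425,235]+.46)*12).round(0)
print([G(*a) for a in [(.10,.03,.004),(.10,-.03,.004),(.133,0,.004),(.15,.022,.004),(.15,-.022,.004)]])
E
```

```text
plate top edge x=.02 [ 68. 317.]
 [420. 305.]
ledge outer [147. 440.]
 [386. 431.]
ledge inner [143. 403.]
 [381. 394.]
hole [132.6  -0.2]
[array([231., 210.]), array([387., 459.]), array([448., 253.]), array([463., 119.]), array([579., 304.])]
```

View pics/k7.png

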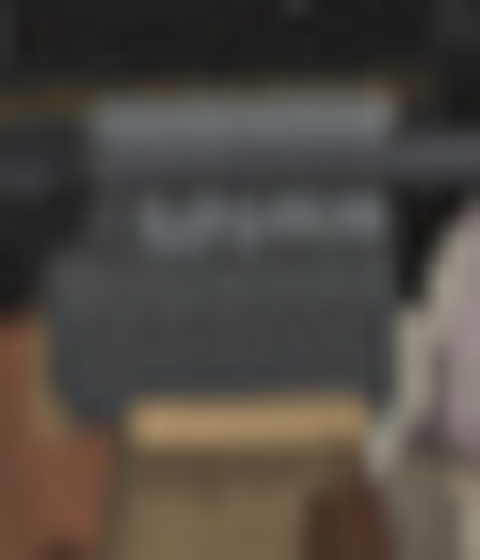

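View pics/k7t.png

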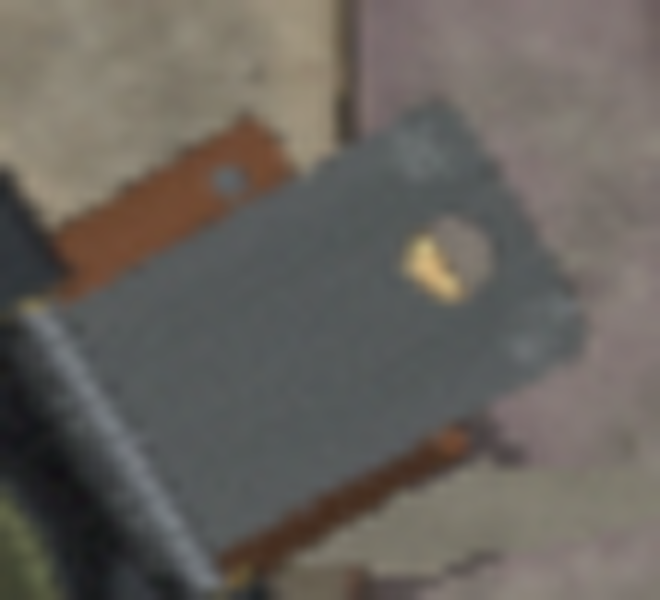

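The hole is where it should be (top view, observed (448,260) against predicted (448,253), about 0.6 px). Plate and ledge are centred to <1 mm. Releasing.

Request:
drive_tool --increments '[[[-0.03,0,0],[0,0,0]],[[0,0,0],[0,0,0]]]'

```text
time_s: 21.5
tool_pos: [0.5377, -0.4011, 0.0828]
tool_rot: [90.0, 64.7, -59.4]
force: [5.0, -5.7, -0.1]
grip_width: 0.0587
```

Request:
drive_tool --increments '[[[0,0,0],[0,0,0]],[[0,0,0],[0,0,0]],[[0,0,0],[0,0,0]],[[0,0,0],[0,0,0]],[[0,0,0],[0,0,0]],[[0,0,0],[0,0,0]],[[0,0,0],[0,0,0]]]' --hand 1

```text
time_s: 22.2
tool_pos: [0.5364, -0.3997, 0.0815]
tool_rot: [89.8, 64.9, -59.7]
force: [0.1, -0.1, -0.5]
grip_width: 0.0867
```

Request:
drive_tool --increments '[[[-0.1,0,0],[0,0,0]],[[-0.2,0,0],[0,0,0]],[[-0.4,0,0],[0,0,0]],[[-0.5,0,0],[0,0,0]],[[-0.5,0,0],[0,0,0]],[[-0.5,0,0],[0,0,0]],[[-0.5,0,0],[0,0,0]],[[-0.5,0,0],[0,0,0]],[[0,0,0],[0,0,0]]]'

```text
time_s: 23.1
tool_pos: [0.5109, -0.3525, 0.2025]
tool_rot: [90.3, 64.6, -59.1]
force: [0.4, 0.8, 0.3]
grip_width: 0.087
```

```bash
python3 st.py;python3 pic.py scene m1 360 110 440 220 7; python3 pic.py top m1t 380 200 500 320 5;python3 pic.py wrist m1w 0 0 640 480 1
```

```text
23.1 [ 42.9   1.6 134.2] force tool [-0.4 -0.3 -0.8]
```

View pics/m1.png

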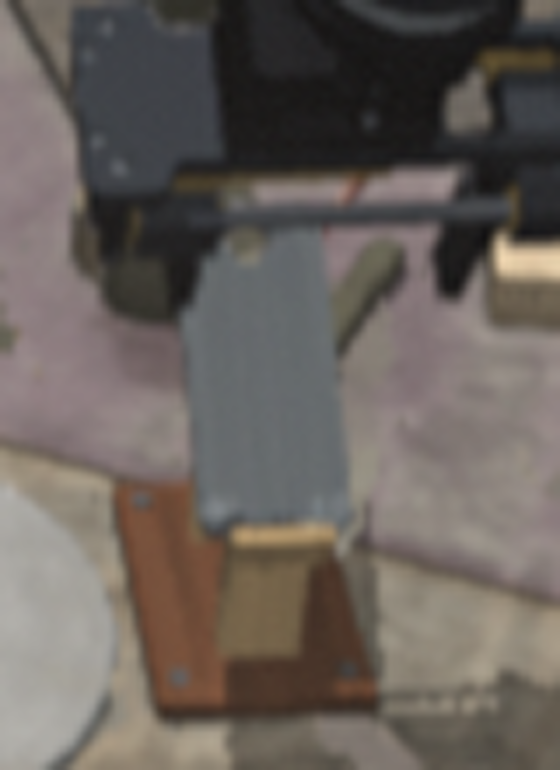

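View pics/m1t.png

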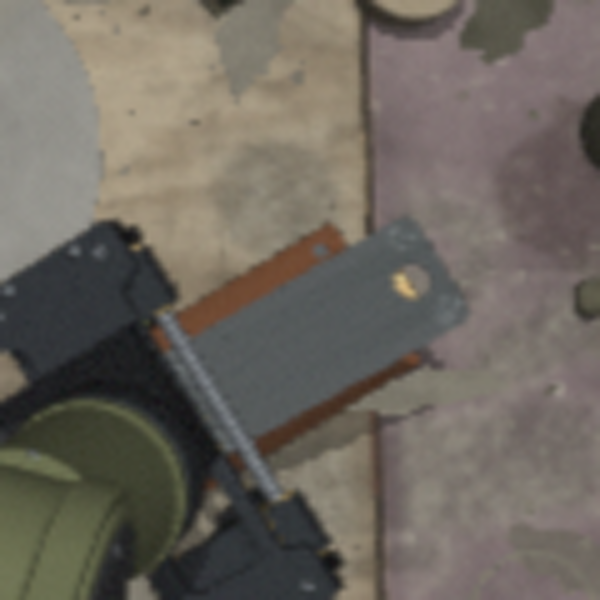

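View pics/m1w.png

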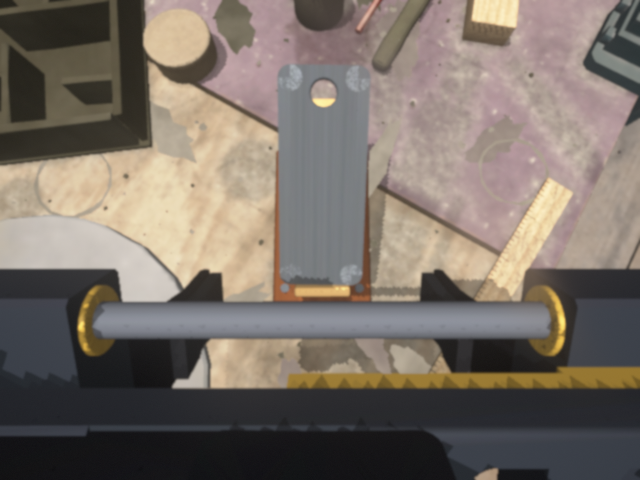

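The plate lies flat and centred, its lower end on the ledge (wrist: plate columns 279–367, ledge 296–350). I'll back off further and do a final full-view check.

Request:
drive_tool --increments '[[[-0.5,0,0],[0,0,0]],[[-0.6,0,0],[0,0,0]],[[-0.6,0,0],[0,0,0]],[[-0.6,0,0],[0,0,0]],[[-0.3,0,0],[0,0,0]],[[0,0,0],[0,0,0]],[[0,0,0],[0,0,0]]]'

```text
time_s: 23.95
tool_pos: [0.4863, -0.3151, 0.2902]
tool_rot: [89.7, 65.0, -59.8]
force: [0.2, -0.1, -0.2]
grip_width: 0.0873
```

```bash
python3 st.py;python3 pic.py scene z1 0 0 640 480 1; python3 pic.py top z1t 380 200 500 320 5
python3 - <<'E'
from fp import *
t=env.read_camera("top");a=cv2.imread("pics/top0.png")[:,:,::-1].astype(int);b=t["frame"].astype(int)
for n,(x0,y0,x1,y1) in {"cutter":(340,308,372,340),"bottle":(285,168,310,195)}.items():print(n,abs(a-b)[y0:y1,x0:x1].max(),abs(a-b)[y0:y1,x0:x1].mean())
E
```

```text
23.95 [ 39.4  -0.6 232.6] force tool [ 0.2  0.1 -0.1]
cutter 83 31.020833333333332
bottle 9 3.577777777777778
```

View pics/z1.png

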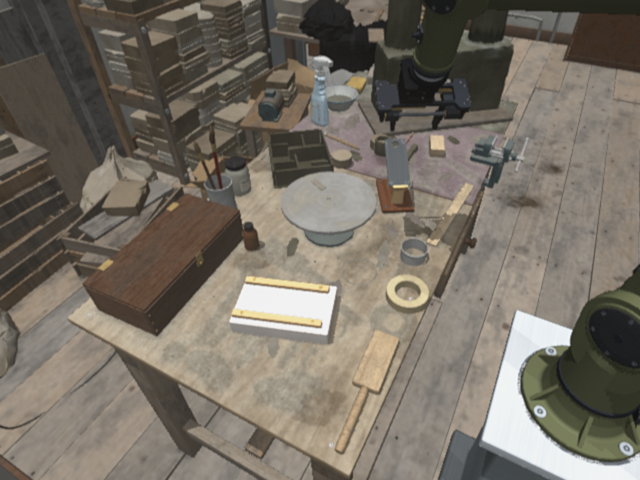

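View pics/z1t.png

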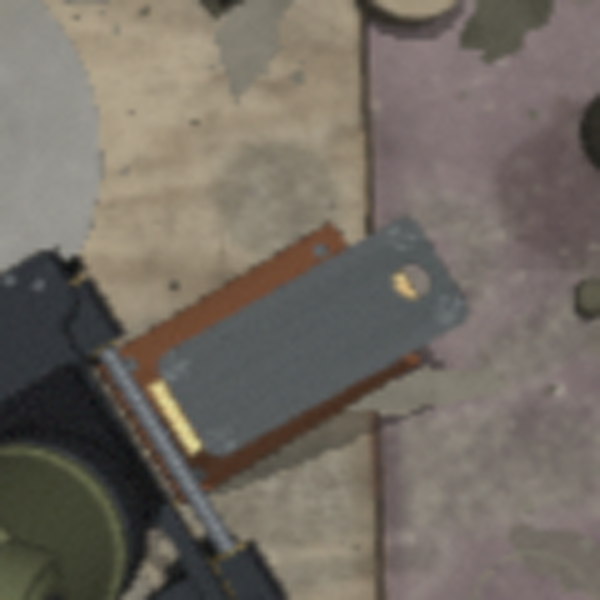

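The scene view shows the cutter at (413,250) and the bottle at (250,236), both unchanged. The cutter's difference in the top view comes from the arm or its shadow over it. The plate sits on the ledge and the arm is clear.

```bash
python3 -c "
from cell import env
print(env.sign_off())"
```

```text
the job is handed in; nothing more can be done
None
```

The template is on the sloping rest, and I handed the job in at about 24 s. I slid it out with the closed fingertips at about 7–8 N until it stuck out about 57 mm over the bat's near edge, still flat. I then took it by its long edges, carried it across, lowered it onto the face, slid it down until it met the ledge, and let go.

**Placement checks:**
- Contact with the face came at the expected height, within about 0.2 mm.
- The plate stopped moving on the ledge at about 6 N.
- Before release, the hole was within about 0.6 pixel of its expected place in the top view. Centring on the ledge was within about 1 mm.
- After release, with the arm about 0.2 m clear, the pictures show it unmoved, flat and on the ledge.

**Bystanders:** in the scene view the cutter and bottle are where they started. The automatic top-view comparison was unchanged for the bottle but differed for the cutter. I put that down to the arm or its shadow lying over the cutter, because the scene view shows it unmoved.

**Disagreements:**
- The wrist camera read about 4–5 mm sideways of the other two views, so I used the scene and top views instead.
- The plate met the ledge about 3 mm earlier than I estimated from the grasp. The top view agreed with where it stopped.

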